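# Set up the press fixture with the right spacer

### The job

Set up the small blue press fixture: swing its red clamp open, stand the one spacer of the right height on the dark round pad between the two rods, lower the platen over both rods until it rests on that spacer (lower it, don't let it drop), then swing the clamp fully shut so that its nose lies over the platen. The right spacer is the one that brings the top of the platen just under the clamp's nose: a taller one blocks the clamp, a shorter one leaves a gap of a centimetre. Leave the other two spacers and the oil bottle, paste tin, loupe and hammer where they are.

Things in the scene. Friction and masses are not known exactly. Their poses are not given: they have to be found in the camera images.
- fixture: Fixed press fixture: blue base plate 14 mm thick, from x = -80 to +45 and y = -75 to +75 mm in its frame; two upright steel rods at x = 0, y = +50 and -50 mm, 10 mm thick, tops 110 mm above the table, the last 8 mm tapered to 4 mm; collars 20 mm wide, 3 mm high at their feet; clamp post at x = -60, y = +33 mm. Origin on the table between the rods, z up.
- pad (a point): Centre of the dark round pad, 36 mm across, level with the top of the base plate (14 mm above the table), half-way between the rods; axes as the fixture's. The spacer stands here.
- swing_clamp (a joint): Angle of the red clamp about its upright post, rad. 0 = fully shut (stop): nose along the fixture's +x, over the platen's edge, tail with pin along -x. 1.6 = fully open (stop): nose along -y, clear of the platen, tail along +y. Opens clockwise seen from above, stays where left, light friction (about 1 N at the pin). May start partly open.
- clamp_pivot (a point): Point on the clamp's vertical hinge axis at the underside of its arm: x = -60, y = +33 mm in the fixture's frame, 63 mm above the table, so the nose's underside is 49 mm above the pad. The arm is 14 mm wide and 8 mm thick (63 to 71 mm above the table); the nose reaches 42 mm from the axis, the tail 46 mm.
- clamp_pin (a point): The black upright pin on the clamp's tail, to move it by: 12 mm in diameter, 40 mm from the hinge axis, standing 25 mm out of the arm (71 to 96 mm above the table). This point lies on the pin's axis, 83 mm above the table, at mid-height.
- spacer_26_mid (a point): A turned steel spacer sleeve standing upright, 26 mm tall, 28 mm outside diameter, 12 mm bore, 80 g; one of three that differ only in height (26, 34, 42 mm). This point is at its centre, half-way up (13 mm above its foot); z up along its axis. Stands loose on the table.
- spacer_34_mid (a point): A turned steel spacer sleeve standing upright, 34 mm tall, 28 mm outside diameter, 12 mm bore, 80 g; one of three that differ only in height (26, 34, 42 mm). This point is at its centre, half-way up (17 mm above its foot); z up along its axis. Stands loose on the table.
- spacer_42_mid (a point): A turned steel spacer sleeve standing upright, 42 mm tall, 28 mm outside diameter, 12 mm bore, 80 g; one of three that differ only in height (26, 34, 42 mm). This point is at its centre, half-way up (21 mm above its foot); z up along its axis. Stands loose on the table.
- platen_grip (a point): Middle of the loose platen's black grip block (24 mm in x, 40 mm in y, 28 mm high), 14 mm above the plate's top and 26 mm above its underside. The aluminium plate, 70 (x) x 130 (y) x 12 mm, about 0.3 kg, lies flat; two 13 mm through holes at x = 0, y = +50 and -50 mm (same either way round), each with a brass collar 20 mm wide, 8 mm high. z up.
- oil_bottle: A small amber oil bottle, 28 mm across, 93 mm tall; origin at the centre of its foot. A bystander: leave it alone.
- paste_tin: A round tin, 56 mm across, 22 mm high; origin at the centre of its foot. A bystander: leave it alone.
- loupe: A black eye loupe, 38 mm across, 32 mm high; origin at the centre of its foot. A bystander: leave it alone.
- brass_hammer: A small hammer lying flat, 170 mm long (y), brass head 56 mm wide at its -y end, 20 mm high; origin under its middle. A bystander: leave it alone.
Things that resemble listed ones, but are neither listed nor needed, are in the scene too. Leave any brown look-alike of the part that bears spacer_34_mid alone.

How it is judged:
By the outcome, as a careful person would: the job done as asked, in the order asked, and still so for the second after the job is handed in, with the robot touching nothing.
It also fails if it takes over 72 s, if anything falls off the work surface, if the arm or the gripper's body presses on something with over 40 N, if the wrist force passes 120 N, or if a joint passes its speed limit or range.

### The arm

A 6-joint arm with a two-finger parallel gripper is mounted at the origin on a cart in front of the work surface, level with it; the furniture and walls round the work are solid. World frame = base frame: x ahead of the robot, y to its left, z up, the work surface at z = 0. Lengths are in m, angles in rad, forces in N, time in s.
With the tool pointing down it reaches from about 0.325 to 0.775 m from the base axis. Payload 9.3 kg.
Tool frame: the origin (TCP) lies on the centre line of the jaws, within the pads' length; the fingertips stand 11 mm ahead of it and the grasp point (between the pads) lies 8 mm behind it; z points along the fingers, y is the line along which they close (so a half turn about z gives the same grasp; the last joint's range is limited). The gripper opens to 85 mm and grips with 20 to 120 N. Pads are 22 mm wide; open, the fingers measure 114 mm over their backs; the gripper's body (76 mm by 85 mm) begins 54 mm behind the grasp point. The pads swing forward as they close: fully open they stand 13 mm farther back than shut.
Start: joints at [-1.284, 0.259, 0.021, 1.334, 0, 1.418], TCP at [0.234, -0.498, 0.242] pointing down, gripper open.
Joint ranges: [-3.04, 3.04], [-0.91, 1.82], [-1.04, 1.36], [-1.92, 1.95], [-1.52, 1.45], [-3.14, 3.14]. Speed limits (rad/s): [2.22, 2.22, 2.79, 3.14, 3.14, 3.14].

### API

Orientations are given as a 3x3 rotation matrix whose columns are the frame's x, y, z axes.
In Python, from bench import robot gives the robot as it stands. The module is installed in compiled form; this text tells all that it offers.
- The arm moves only by the tool apply_moves, never from a script. Its argument "steps" is a list of rows, each an object of numbers: "tx", "ty", "tz": the shift along the tool's x, y, z in cm; "ax", "ay", "az": the turn, a rotation vector about the tool's x, y, z in rad; "grip": the closure, from 0 (fully open) to 1 (shut). A call has exactly 10 rows; each row shifts and turns the commanded pose from where the row before left it, along the tool's axes as they then stand; what a row does not reach is not made up. A row lasts 1/8 s, in which the tool goes at most 62.5 mm and 10.7 degrees, less where a joint would pass 70% of its speed; a pose out of reach is approached as far as the arm can. A call is refused whole if a number of a shift passes 6.25 or a number of a turn 0.188, either way. A call with a gripper value outside its range is refused whole. The fingers move at their own pace and stop on an object; "squeeze" is the grip in N (left out, the last holds). Time passes only in rows, so rows that do not move let the fingers close, or fill a call up. It gives the time, the measured TCP pose, the force, the opening and the grip force at its end, in the units of the state.
- robot.state(): the state, without advancing time (a new reading comes with each control period).
- robot.snapshot(name): name is "scene" or "side" or "wrist"; returns a dict with "img" (480x640x3 uint8, red, green, blue), "z_map" (480x640 float32, m along the optical axis (not along the pixel's ray), 0 where there is no reading), "fx", "fy", "cx", "cy" (pixels), "R" (3x3) and "t" (3): a world point X has camera coordinates R X + t. Camera axes: x right, y down, z forward; pixel columns grow to the right and rows downward; lengths in m; the calibration is good to about 2 mm. The wrist camera is an equidistant fisheye: a pixel r from the principal point sees the ray r / f radians off the axis. A picture is of the moment at which its call begins.
- robot.finish_job(): hands the job in; it is judged then, once.
The state is a dict: "time": time; "joint_pos": joint angles; "joint_velocities": joint speeds; "tau": joint torques, N m; "ee_pos": TCP position; "ee_rot": TCP orientation; "ft_force": force on the tool from outside, world axes, zero at the start; "torque": the same for the moment, N m; "finger_gap": finger opening in m; "finger_force": force on a finger pad.
Only numpy, scipy, OpenCV 4.12 (cv2) and the standard library are available. Lean on these libraries where they do the work, as an engineer would, in place of code of your own. Each camera call takes 0.05 s, during which the arm holds its last target. There are 200 camera calls.

## Working session

There is one attempt and no reset: what is moved stays moved. The work goes in short steps, Python scripts to look and compute and a tool call to move; the robot and the scene stay as the last step left them, time stands still between calls to the robot, and variables do not carry over. Pictures are saved under pics/ and viewed, at most 12 in all, crops included, and the job is handed in when it is done.

Besides the shell and the picture viewer there is one more tool, called after "Emit:" as name([rows], argument=value, ...), one row to a line, values as JSON. apply_moves: Moves the arm, as the interface text tells. Its arguments: {"type":"object","properties":{"steps":{"type":"array","items":{"type":"object","properties":{"tx":{"type":"number"},"ty":{"type":"number"},"tz":{"type":"number"},"ax":{"type":"number"},"ay":{"type":"number"},"az":{"type":"number"},"grip":{"type":"number"}}}},"squeeze":{"type":"number"}},"required":["steps"]}

```bash
mkdir -p pics; cat > h.py <<'E'
import numpy as np, cv2
from bench import robot
def snap(n):
    s=robot.snapshot(n); return s
def cloud(s):
    h,w=s["z_map"].shape
    u,v=np.meshgrid(np.arange(w),np.arange(h)); z=s["z_map"]
    P=np.stack([(u-s["cx"])/s["fx"]*z,(v-s["cy"])/s["fy"]*z,z],-1)
    W=(P-s["t"])@s["R"]; W[z==0]=np.nan
    return W
def save(s,f,crop=None,k=1):
    im=s["img"][...,::-1]
    if crop: a,b,c,d=crop; im=im[b:d,a:c]
    cv2.imwrite("pics/"+f,cv2.resize(im,None,fx=k,fy=k))
E
python3 - <<'E'
from h import *
st=robot.state(); print({k:np.round(v,3).tolist() for k,v in st.items()})
for n in("scene","side"):
    s=snap(n); save(s,n+"1.png"); np.savez(n+".npz",**s)
    print(n,s["fx"],s["cx"],s["cy"],(-s["R"].T@s["t"]).round(3))
E
```

```text
{'time': 0.0, 'joint_pos': [-1.284, 0.259, 0.021, 1.334, -0.0, 1.418], 'joint_velocities': [-0.0, -0.001, 0.0, 0.001, -0.001, 0.001], 'tau': [-0.0, -55.564, 34.452, 0.014, -0.0, -0.0], 'ee_pos': [0.234, -0.497, 0.242], 'ee_rot': [[0.905, 0.426, -0.0], [0.426, -0.905, 0.001], [0.0, -0.001, -1.0]], 'ft_force': [-0.892, 0.081, -0.145], 'torque': [-0.018, 0.026, 0.022], 'finger_force': 0.0, 'finger_gap': 0.085}
scene 499.76276070163965 311.1372755537787 243.7486726745828 [-0.335  0.667  0.592]
side 482.95711254565424 326.06451873919934 249.02044898383215 [ 0.273 -0.881  0.677]
```

View pics/scene1.png

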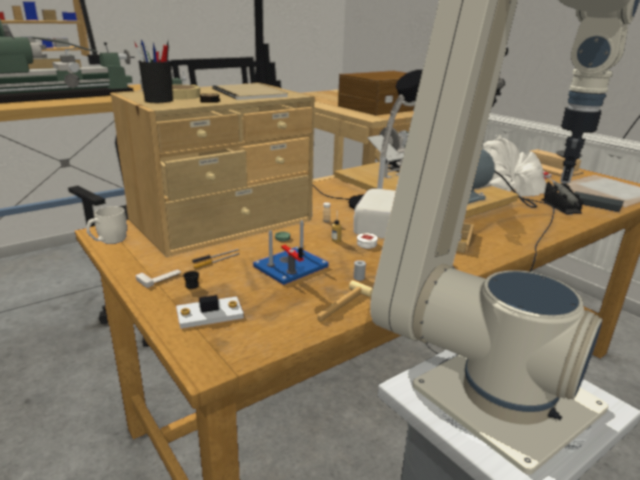

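View pics/side1.png

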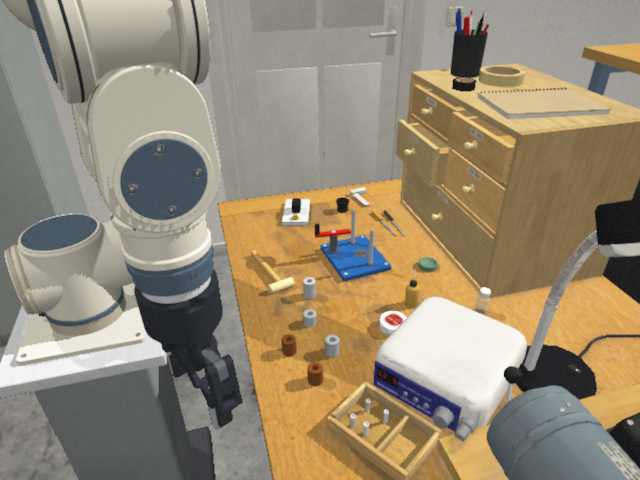

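Side view: platen (296,210), fixture (355,258) with the clamp pin around (317,230), steel spacers at (309,288), (310,318) and (332,346), brown decoys at (289,345) and (315,374). The required height is 34 mm: 34+12 = 46, against 49 under the nose. Next I measure.

```bash
python3 - <<'E'
from h import *
s=dict(np.load("side.npz")); W=cloud(s); im=s["img"].astype(int)
hsv=cv2.cvtColor(s["img"],cv2.COLOR_RGB2HSV).astype(int)
for n,(u,v) in dict(a=(309,288),b=(310,318),c=(332,346)).items():
    w=W[v-20:v+20,u-14:u+14].reshape(-1,3); h=hsv[v-20:v+20,u-14:u+14].reshape(-1,3)
    m=(w[:,2]>.006)&(h[:,1]<80); p=w[m]; zt=np.percentile(p[:,2],97)
    top=p[p[:,2]>zt-.004]; print(n,m.sum(),"zmax",zt.round(4),"topc",((top.max(0)+top.min(0))/2).round(4),top.mean(0).round(4),"ext",np.ptp(top,axis=0).round(3))
blue=(abs(hsv[...,0]-108)<12)&(hsv[...,1]>150)&(abs(W[...,2]-.014)<.008)
blue[:200]=0;blue[300:]=0;blue[:,:300]=0;blue[:,400:]=0
p=W[blue]; r=cv2.minAreaRect((p[:,:2]*1000).astype(np.float32)); print("blue",blue.sum(),r,cv2.boxPoints(r).round(1).tolist(),np.median(p[:,2]))
red=((hsv[...,0]<6)|(hsv[...,0]>174))&(hsv[...,1]>170)&(W[...,2]>.055)&(W[...,2]<.08); red[:,400:]=0
p=W[red]; print("red",red.sum(),cv2.minAreaRect((p[:,:2]*1000).astype(np.float32)),np.median(p[:,2]))
k=(W[...,2]>.075); k[:205]=0;k[270:]=0;k[:,:305]=0;k[:,385:]=0
p=W[k];l,L,st,c=cv2.connectedComponentsWithStats(k.astype(np.uint8))
for i in range(1,l):
    if st[i,4]>8: q=W[L==i]; print("tall",c[i].round(),st[i,4],np.median(q,0).round(4),q[:,2].max().round(3))
# platen
w=W[190:232,272:322]; h=hsv[190:232,272:322]
m=(abs(w[...,2]-.012)<.005)&(h[...,1]<60)&(h[...,2]>140); p=w[m]
r=cv2.minAreaRect((p[:,:2]*1000).astype(np.float32));print("platen",m.sum(),r,np.median(p[:,2]))
m=(w[...,2]>.032)&(w[...,2]<.05); p=w[m]; print("grip",m.sum(),cv2.minAreaRect((p[:,:2]*1000).astype(np.float32)),np.median(p,0))
save(s,"side_crop.png",(230,180,430,390),2.85)
E
```

```text
a 227 zmax 0.0425 topc [ 0.4627 -0.0679  0.0411] [ 0.4624 -0.0681  0.0409] ext [0.027 0.028 0.005]
b 189 zmax 0.0273 topc [ 0.4412 -0.1533  0.0262] [ 0.4411 -0.1537  0.0253] ext [0.026 0.03  0.006]
c 263 zmax 0.0349 topc [ 0.4617 -0.2456  0.0336] [ 0.4614 -0.2458  0.0331] ext [0.027 0.029 0.005]
blue 1423 ((601.6055908203125, 39.0872917175293), (123.00358581542969, 153.6301727294922), 6.319574356079102) [[532.0, 108.69999694824219], [548.9000244140625, -44.0], [671.2000122070312, -30.5], [654.2999877929688, 122.19999694824219]] 0.013042844107840066
red 139 ((557.4102783203125, -154.13516235351562), (84.67511749267578, 463.070556640625), 0.5753860473632812) 0.06965415585791632
tall [354. 216.] 49 [0.6149 0.0888 0.0927] 0.11
tall [317. 228.] 44 [0.5168 0.0682 0.0871] 0.096
tall [372. 236.] 55 [ 0.625 -0.01   0.093] 0.11
platen 423 ((517.9222412109375, 302.4537353515625), (135.09091186523438, 70.24971771240234), 73.02892303466797) 0.010976913135819288
grip 73 ((517.6773071289062, 302.51861572265625), (42.470863342285156, 22.4561767578125), 76.5085220336914) [0.51655302 0.29495136 0.03850123]
```

View pics/side_crop.png

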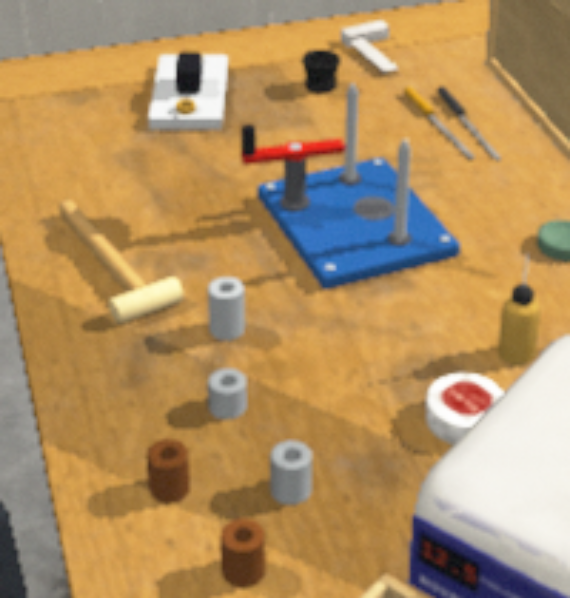

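```bash
cat >> h.py <<'E'
def plan(xyz,yaw=None,n=10,dz_only=False):
    """rows (tool axes, cm/rad) from the present pose to xyz, tool-x heading yaw (deg), tool down"""
    st=robot.state(); p=np.array(st["ee_pos"]); R=np.array(st["ee_rot"]); a=np.arctan2(R[1,0],R[0,0])
    d=(np.array(xyz)-p)/n; dy=0 if yaw is None else ((np.radians(yaw)-a+np.pi)%(2*np.pi)-np.pi)/n
    print("at",p.round(4),"yaw",np.degrees(a).round(2),"q6",round(st["joint_pos"][5],2),"F",np.round(st["ft_force"],1),"gap",round(st["finger_gap"],4),"t",round(st["time"],2))
    for i in range(n):
        c,s=np.cos(a),np.sin(a)
        print({k:round(float(v),3) for k,v in dict(tx=100*(c*d[0]+s*d[1]),ty=100*(s*d[0]-c*d[1]),tz=-100*d[2],az=-dy).items()})
        a+=dy
E
python3 -c "
from h import *
plan((.518,.073,.24),125,12)"
```

```text
at [ 0.2341 -0.4974  0.2417] yaw 25.2 q6 1.42 F [-0.   0.7 -0.5] gap 0.0854 t 0.1
{'tx': 4.165, 'ty': -3.294, 'tz': 0.014, 'az': -0.145}
{'tx': 4.597, 'ty': -2.657, 'tz': 0.014, 'az': -0.145}
{'tx': 4.933, 'ty': -1.964, 'tz': 0.014, 'az': -0.145}
{'tx': 5.166, 'ty': -1.23, 'tz': 0.014, 'az': -0.145}
{'tx': 5.289, 'ty': -0.47, 'tz': 0.014, 'az': -0.145}
{'tx': 5.301, 'ty': 0.3, 'tz': 0.014, 'az': -0.145}
{'tx': 5.202, 'ty': 1.064, 'tz': 0.014, 'az': -0.145}
{'tx': 4.994, 'ty': 1.805, 'tz': 0.014, 'az': -0.145}
{'tx': 4.68, 'ty': 2.509, 'tz': 0.014, 'az': -0.145}
{'tx': 4.268, 'ty': 3.159, 'tz': 0.014, 'az': -0.145}
{'tx': 3.766, 'ty': 3.743, 'tz': 0.014, 'az': -0.145}
{'tx': 3.185, 'ty': 4.249, 'tz': 0.014, 'az': -0.145}
```

Emit:
apply_moves([
  {"tx": 4.2, "ty": -3.3, "az": -0.145, "grip": 0.6},
  {"tx": 4.6, "ty": -2.65, "az": -0.145, "grip": 0.6},
  {"tx": 4.95, "ty": -1.95, "az": -0.145, "grip": 0.6},
  {"tx": 5.15, "ty": -1.25, "az": -0.145, "grip": 0.6},
  {"tx": 5.3, "ty": -0.45, "az": -0.145, "grip": 0.6},
  {"tx": 5.3, "ty": 0.3, "az": -0.145, "grip": 0.6},
  {"tx": 5.2, "ty": 1.05, "az": -0.145, "grip": 0.6},
  {"tx": 5.0, "ty": 1.8, "az": -0.145, "grip": 0.6},
  {"tx": 4.7, "ty": 2.5, "az": -0.145, "grip": 0.6},
  {"tx": 0, "ty": 0, "grip": 0.6},
])

```text
schema error: expected keys tx, ty, tz, ax, ay, az, grip
```

```bash
python3 - <<'E'
from h import *
s=snap("wrist"); np.savez("w1.npz",**s); save(s,"w1.png"); print(s["fx"],s["cx"],s["cy"],(-s["R"].T@s["t"]).round(3),(s["z_map"]>0).mean())
plan((.518,.073,.24),125,5)
E
```

```text
371.64829954431775 324.22234408183857 246.536521054156 [ 0.31  -0.461  0.373] 0.995986328125
at [ 0.2341 -0.4975  0.2418] yaw 25.2 q6 1.42 F [-0.7 -1.1  0.3] gap 0.0854 t 0.15
{'tx': 9.995, 'ty': -7.906, 'tz': 0.036, 'az': -0.348}
{'tx': 12.094, 'ty': -4.019, 'tz': 0.036, 'az': -0.348}
{'tx': 12.739, 'ty': 0.35, 'tz': 0.036, 'az': -0.348}
{'tx': 11.854, 'ty': 4.678, 'tz': 0.036, 'az': -0.348}
{'tx': 9.545, 'ty': 8.444, 'tz': 0.036, 'az': -0.348}
```

View pics/w1.png

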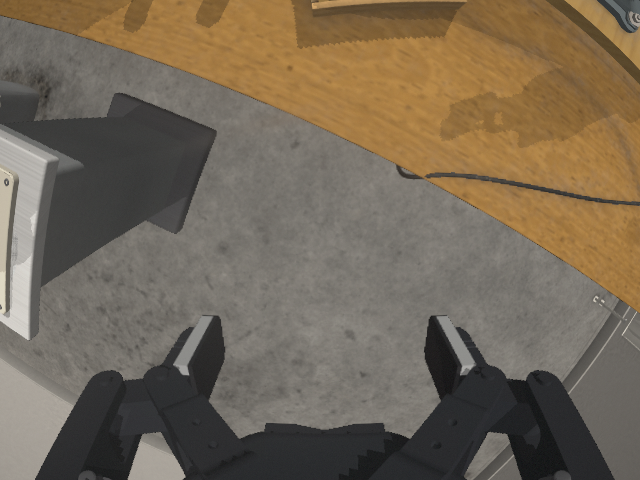

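The call was refused because rows need every key. The wrist picture shows only the floor and the open fingers (rows 320–370). I'll resend in full.

Emit:
apply_moves([
  {"tx": 4.2, "ty": -3.3, "tz": 0, "ax": 0, "ay": 0, "az": -0.145, "grip": 0.6},
  {"tx": 4.6, "ty": -2.65, "tz": 0, "ax": 0, "ay": 0, "az": -0.145, "grip": 0.6},
  {"tx": 4.95, "ty": -1.95, "tz": 0, "ax": 0, "ay": 0, "az": -0.145, "grip": 0.6},
  {"tx": 5.15, "ty": -1.25, "tz": 0, "ax": 0, "ay": 0, "az": -0.145, "grip": 0.6},
  {"tx": 5.3, "ty": -0.45, "tz": 0, "ax": 0, "ay": 0, "az": -0.145, "grip": 0.6},
  {"tx": 5.3, "ty": 0.3, "tz": 0, "ax": 0, "ay": 0, "az": -0.145, "grip": 0.6},
  {"tx": 5.2, "ty": 1.05, "tz": 0, "ax": 0, "ay": 0, "az": -0.145, "grip": 0.6},
  {"tx": 5.0, "ty": 1.8, "tz": 0, "ax": 0, "ay": 0, "az": -0.145, "grip": 0.6},
  {"tx": 4.7, "ty": 2.5, "tz": 0, "ax": 0, "ay": 0, "az": -0.145, "grip": 0.6},
  {"tx": 0, "ty": 0, "tz": 0, "ax": 0, "ay": 0, "az": 0, "grip": 0.6},
])

```text
time: 1.4
ee_pos: [0.4484, -0.0666, 0.242]
ee_rot: [[-0.18, 0.984, -0.0], [0.984, 0.18, 0.001], [0.001, -0.0, -1.0]]
ft_force: [-0.1, -0.0, -0.8]
finger_gap: 0.0343
finger_force: 0.0
```

```bash
python3 - <<'E'
from h import *
s=snap("wrist"); np.savez("w1.npz",**s); save(s,"w2.png"); print((-s["R"].T@s["t"]).round(3))
plan((.518,.073,.20),125,9)
E
```

```text
[0.434 0.016 0.374]
at [ 0.4479 -0.068   0.242 ] yaw 100.16 q6 1.06 F [-0.1  0.1 -0.4] gap 0.0339 t 1.45
{'tx': 1.405, 'ty': 1.043, 'tz': 0.467, 'az': -0.048}
{'tx': 1.353, 'ty': 1.11, 'tz': 0.467, 'az': -0.048}
{'tx': 1.298, 'ty': 1.174, 'tz': 0.467, 'az': -0.048}
{'tx': 1.24, 'ty': 1.235, 'tz': 0.467, 'az': -0.048}
{'tx': 1.179, 'ty': 1.293, 'tz': 0.467, 'az': -0.048}
{'tx': 1.115, 'ty': 1.348, 'tz': 0.467, 'az': -0.048}
{'tx': 1.049, 'ty': 1.4, 'tz': 0.467, 'az': -0.048}
{'tx': 0.98, 'ty': 1.449, 'tz': 0.467, 'az': -0.048}
{'tx': 0.909, 'ty': 1.495, 'tz': 0.467, 'az': -0.048}
```

View pics/w2.png

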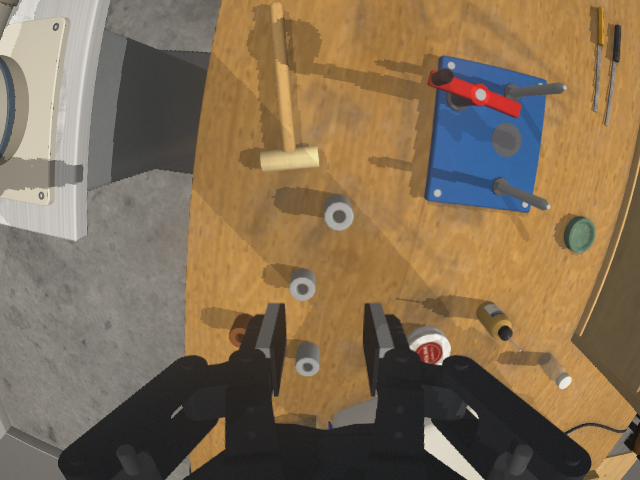

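Wrist view: pad (507,139), rod tops (563,88) and (546,205), pin top (442,77), hinge (481,94), 34 mm spacer (307,358). I'll intersect these rays with their known heights.

```bash
cat >> h.py <<'E'
def ray(s,u,v,z):
    d=np.array([(u-s["cx"])/s["fx"],(v-s["cy"])/s["fy"]]); th=np.hypot(*d)
    r=np.r_[d/th*np.sin(th),np.cos(th)]@s["R"]; c=-s["R"].T@s["t"]
    return c+r*(z-c[2])/r[2]
def wcloud(s):
    h,w=s["z_map"].shape; u,v=np.meshgrid((np.arange(w)-s["cx"])/s["fx"],(np.arange(h)-s["cy"])/s["fy"])
    th=np.hypot(u,v)+1e-9; k=np.tan(th)/th*s["z_map"]
    return (np.stack([u*k,v*k,s["z_map"]],-1)-s["t"])@s["R"]
E
python3 - <<'E'
from h import *
s=dict(np.load("w1.npz"))
for n,u,v,z in [("pad",507,139,.014),("rodL",563.5,87.5,.11),("rodR",547,206,.11),("pin",442,76,.096),("hinge",481,94,.071),("sp42",339.5,215,.042),("sp26",302.5,287,.026),("sp34",308,358,.034)]: print(n,ray(s,u,v,z).round(4))
W=wcloud(s); hsv=cv2.cvtColor(s["img"],cv2.COLOR_RGB2HSV).astype(int)
b=(abs(hsv[...,0]-108)<12)&(hsv[...,1]>150)&(abs(W[...,2]-.014)<.004); b[220:]=0;b[:,:400]=0
p=W[b]; r=cv2.minAreaRect((p[:,:2]*1000).astype(np.float32));print(r,np.median(p[:,2]))
for n,(x0,x1,y0,y1,z0,z1) in dict(rods=(530,575,75,215,.09,.12),pin=(425,458,62,95,.08,.1)).items():
    w=W[y0:y1,x0:x1]; k=(w[...,2]>z0)&(w[...,2]<z1);l,L,st,c=cv2.connectedComponentsWithStats(k.astype(np.uint8))
    for i in range(1,l):
        if st[i,4]>6:q=w[L==i];print(n,c[i]+[x0,y0],st[i,4],q.mean(0).round(4),q.max(0).round(4))
E
```

```text
pad [0.621  0.0454 0.014 ]
rodL [0.6142 0.0941 0.11  ]
rodR [ 0.6241 -0.0046  0.11  ]
pin [0.5139 0.0722 0.096 ]
hinge [0.5581 0.072  0.071 ]
sp42 [ 0.4626 -0.0621  0.042 ]
sp26 [ 0.4411 -0.1473  0.026 ]
sp34 [ 0.4605 -0.2293  0.034 ]
((603.3567504882812, 42.971229553222656), (121.38957214355469, 147.50262451171875), 5.661563396453857) 0.013761188996477693
rods [556.12568306  87.71584699] 183 [0.6126 0.0938 0.1012] [0.6184 0.0993 0.1118]
rods [540.79661017 202.98870056] 177 [ 0.6227 -0.0042  0.1016] [6.274e-01 3.000e-04 1.122e-01]
pin [443.48582996  75.85425101] 247 [0.5159 0.0732 0.093 ] [0.5229 0.0799 0.0972]
```

```bash
python3 -c "
from h import *
plan((.517,.0725,.12),135,8)"
```

```text
at [ 0.4479 -0.068   0.242 ] yaw 100.16 q6 1.06 F [-0.1  0.1 -0.4] gap 0.0339 t 1.45
{'tx': 1.576, 'ty': 1.16, 'tz': 1.526, 'az': -0.076}
{'tx': 1.483, 'ty': 1.277, 'tz': 1.526, 'az': -0.076}
{'tx': 1.382, 'ty': 1.386, 'tz': 1.526, 'az': -0.076}
{'tx': 1.273, 'ty': 1.487, 'tz': 1.526, 'az': -0.076}
{'tx': 1.157, 'ty': 1.579, 'tz': 1.526, 'az': -0.076}
{'tx': 1.033, 'ty': 1.662, 'tz': 1.526, 'az': -0.076}
{'tx': 0.904, 'ty': 1.736, 'tz': 1.526, 'az': -0.076}
{'tx': 0.77, 'ty': 1.8, 'tz': 1.526, 'az': -0.076}
```

Emit:
apply_moves([
  {"tx": 1.6, "ty": 1.15, "tz": 1.5, "ax": 0, "ay": 0, "az": -0.076, "grip": 0.6},
  {"tx": 1.5, "ty": 1.3, "tz": 1.5, "ax": 0, "ay": 0, "az": -0.076, "grip": 0.6},
  {"tx": 1.4, "ty": 1.4, "tz": 1.5, "ax": 0, "ay": 0, "az": -0.076, "grip": 0.6},
  {"tx": 1.25, "ty": 1.5, "tz": 1.5, "ax": 0, "ay": 0, "az": -0.076, "grip": 0.6},
  {"tx": 1.15, "ty": 1.6, "tz": 1.5, "ax": 0, "ay": 0, "az": -0.076, "grip": 0.6},
  {"tx": 1.05, "ty": 1.65, "tz": 1.5, "ax": 0, "ay": 0, "az": -0.076, "grip": 0.6},
  {"tx": 0.9, "ty": 1.75, "tz": 1.5, "ax": 0, "ay": 0, "az": -0.076, "grip": 0.6},
  {"tx": 0.75, "ty": 1.8, "tz": 1.5, "ax": 0, "ay": 0, "az": -0.076, "grip": 0.6},
  {"tx": 0, "ty": 0, "tz": 0, "ax": 0, "ay": 0, "az": 0, "grip": 0.6},
  {"tx": 0, "ty": 0, "tz": 0, "ax": 0, "ay": 0, "az": 0, "grip": 0.6},
])

```text
time: 2.7
ee_pos: [0.5177, 0.0701, 0.1226]
ee_rot: [[-0.703, 0.711, -0.0], [0.711, 0.703, -0.0], [-0.0, -0.0, -1.0]]
ft_force: [0.5, 0.6, 0.2]
finger_gap: 0.0341
finger_force: 0.0
```

```bash
python3 -c "
from h import *
plan((.517,.0725,.086),135,4)
a=np.radians([179,169,159,149,139,129,119,109,99,92]);p=np.c_[.557+.04*np.cos(a),.0716+.04*np.sin(a)]
s=robot.state()['ee_rot'];R=np.array(s)[:2,:2]
print((np.diff(p,axis=0)@R*100).round(2))
"
```

```text
at [0.5177 0.0701 0.1226] yaw 134.65 q6 0.77 F [0.5 0.6 0.2] gap 0.0341 t 2.7
{'tx': 0.055, 'ty': 0.028, 'tz': 0.914, 'az': -0.002}
{'tx': 0.055, 'ty': 0.028, 'tz': 0.914, 'az': -0.002}
{'tx': 0.055, 'ty': 0.028, 'tz': 0.914, 'az': -0.002}
{'tx': 0.055, 'ty': 0.029, 'tz': 0.914, 'az': -0.002}
[[ 0.44  0.54]
 [ 0.34  0.61]
 [ 0.23  0.66]
 [ 0.11  0.69]
 [-0.01  0.7 ]
 [-0.13  0.69]
 [-0.25  0.65]
 [-0.36  0.6 ]
 [-0.31  0.38]]
```

Emit:
apply_moves([
  {"tx": 0.1, "ty": 0.1, "tz": 0.9, "ax": 0, "ay": 0, "az": 0, "grip": 0.6},
  {"tx": 0.1, "ty": 0, "tz": 0.9, "ax": 0, "ay": 0, "az": 0, "grip": 0.6},
  {"tx": 0, "ty": 0, "tz": 0.9, "ax": 0, "ay": 0, "az": 0, "grip": 0.6},
  {"tx": 0, "ty": 0, "tz": 0.9, "ax": 0, "ay": 0, "az": 0, "grip": 0.77},
  {"tx": 0, "ty": 0, "tz": 0, "ax": 0, "ay": 0, "az": 0, "grip": 0.77},
  {"tx": 0, "ty": 0, "tz": 0, "ax": 0, "ay": 0, "az": 0, "grip": 0.77},
  {"tx": 0.45, "ty": 0.55, "tz": 0, "ax": 0, "ay": 0, "az": 0, "grip": 0.77},
  {"tx": 0.35, "ty": 0.6, "tz": 0, "ax": 0, "ay": 0, "az": 0, "grip": 0.77},
  {"tx": 0.25, "ty": 0.65, "tz": 0, "ax": 0, "ay": 0, "az": 0, "grip": 0.77},
  {"tx": 0.1, "ty": 0.7, "tz": 0, "ax": 0, "ay": 0, "az": 0, "grip": 0.77},
])

```text
time: 3.95
ee_pos: [0.5267, 0.0999, 0.0862]
ee_rot: [[-0.705, 0.709, -0.0], [0.709, 0.705, 0.0], [0.0, -0.0, -1.0]]
ft_force: [-2.4, -1.3, -0.0]
finger_gap: 0.02
finger_force: 1.2
```

Emit:
apply_moves([
  {"tx": 0, "ty": 0.7, "tz": 0, "ax": 0, "ay": 0, "az": 0, "grip": 0.77},
  {"tx": -0.15, "ty": 0.7, "tz": 0, "ax": 0, "ay": 0, "az": 0, "grip": 0.77},
  {"tx": -0.25, "ty": 0.65, "tz": 0, "ax": 0, "ay": 0, "az": 0, "grip": 0.77},
  {"tx": -0.35, "ty": 0.6, "tz": 0, "ax": 0, "ay": 0, "az": 0, "grip": 0.77},
  {"tx": -0.3, "ty": 0.4, "tz": 0, "ax": 0, "ay": 0, "az": 0, "grip": 0.77},
  {"tx": -0.15, "ty": 0.2, "tz": 0, "ax": 0, "ay": 0, "az": 0, "grip": 0.77},
  {"tx": 0, "ty": 0, "tz": 0, "ax": 0, "ay": 0, "az": 0, "grip": 0.77},
  {"tx": 0, "ty": 0, "tz": 0, "ax": 0, "ay": 0, "az": 0, "grip": 0.77},
  {"tx": 0, "ty": 0, "tz": 0, "ax": 0, "ay": 0, "az": 0, "grip": 0.77},
  {"tx": 0, "ty": 0, "tz": 0, "ax": 0, "ay": 0, "az": 0, "grip": 0.77},
])

```text
time: 5.2
ee_pos: [0.5572, 0.1131, 0.0861]
ee_rot: [[-0.704, 0.71, -0.002], [0.71, 0.704, -0.001], [0.001, -0.002, -1.0]]
ft_force: [-6.7, -2.7, 1.9]
finger_gap: 0.0194
finger_force: 3.1
```

```bash
python3 - <<'E'
from h import *
s=snap("wrist"); np.savez("w3.npz",**s); save(s,"w3.png")
plan((.47,-.16,.25),96,10)
E
```

```text
at [0.5572 0.1131 0.0861] yaw 134.78 q6 0.84 F [-5.6 -2.6  1.5] gap 0.0196 t 5.25
{'tx': -1.324, 'ty': -2.543, 'tz': -1.639, 'az': 0.068}
{'tx': -1.493, 'ty': -2.447, 'tz': -1.639, 'az': 0.068}
{'tx': -1.655, 'ty': -2.341, 'tz': -1.639, 'az': 0.068}
{'tx': -1.809, 'ty': -2.223, 'tz': -1.639, 'az': 0.068}
{'tx': -1.956, 'ty': -2.096, 'tz': -1.639, 'az': 0.068}
{'tx': -2.093, 'ty': -1.959, 'tz': -1.639, 'az': 0.068}
{'tx': -2.221, 'ty': -1.813, 'tz': -1.639, 'az': 0.068}
{'tx': -2.338, 'ty': -1.658, 'tz': -1.639, 'az': 0.068}
{'tx': -2.445, 'ty': -1.496, 'tz': -1.639, 'az': 0.068}
{'tx': -2.541, 'ty': -1.328, 'tz': -1.639, 'az': 0.068}
```

View pics/w3.png

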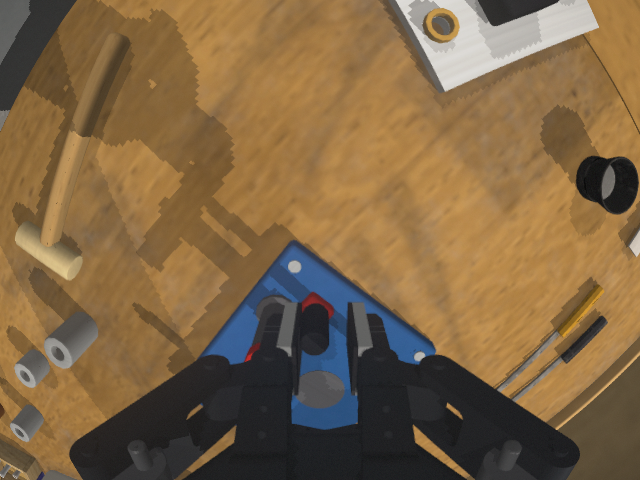

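Pin at (315,325) sits between the fingers and the clamp is against its open stop (6 N felt). I'll lift off and go to the spacer.

Emit:
apply_moves([
  {"tx": 0, "ty": -0.4, "tz": 0, "ax": 0, "ay": 0, "az": 0, "grip": 0.65},
  {"tx": 0, "ty": 0, "tz": -3.5, "ax": 0, "ay": 0, "az": 0, "grip": 0.5},
  {"tx": 0, "ty": 0, "tz": -4, "ax": 0, "ay": 0, "az": 0, "grip": 0.4},
  {"tx": 0, "ty": 0, "tz": -4, "ax": 0, "ay": 0, "az": 0, "grip": 0.4},
  {"tx": 0, "ty": 0, "tz": -2, "ax": 0, "ay": 0, "az": 0.136, "grip": 0.4},
  {"tx": 0, "ty": 0, "tz": 0, "ax": 0, "ay": 0, "az": 0.136, "grip": 0.4},
  {"tx": 0, "ty": 0, "tz": 0, "ax": 0, "ay": 0, "az": 0.136, "grip": 0.4},
  {"tx": 0, "ty": 0, "tz": 0, "ax": 0, "ay": 0, "az": 0.136, "grip": 0.4},
  {"tx": 0, "ty": 0, "tz": 0, "ax": 0, "ay": 0, "az": 0.136, "grip": 0.4},
  {"tx": 0, "ty": 0, "tz": 0, "ax": 0, "ay": 0, "az": 0, "grip": 0.4},
])

```text
time: 6.5
ee_pos: [0.5558, 0.1106, 0.2215]
ee_rot: [[-0.103, 0.995, 0.001], [0.995, 0.103, 0.0], [0.0, 0.001, -1.0]]
ft_force: [-0.5, -0.3, -0.4]
finger_gap: 0.0515
finger_force: 0.0
```

```bash
python3 -c "
from h import *
plan((.46,-.295,.20),96,9)"
```

```text
at [0.5558 0.1106 0.2215] yaw 95.89 q6 1.52 F [-0.5 -0.3 -0.4] gap 0.0515 t 6.5
{'tx': -4.374, 'ty': -1.521, 'tz': 0.239, 'az': -0.0}
{'tx': -4.373, 'ty': -1.522, 'tz': 0.239, 'az': -0.0}
{'tx': -4.373, 'ty': -1.523, 'tz': 0.239, 'az': -0.0}
{'tx': -4.373, 'ty': -1.524, 'tz': 0.239, 'az': -0.0}
{'tx': -4.372, 'ty': -1.525, 'tz': 0.239, 'az': -0.0}
{'tx': -4.372, 'ty': -1.526, 'tz': 0.239, 'az': -0.0}
{'tx': -4.372, 'ty': -1.527, 'tz': 0.239, 'az': -0.0}
{'tx': -4.371, 'ty': -1.528, 'tz': 0.239, 'az': -0.0}
{'tx': -4.371, 'ty': -1.529, 'tz': 0.239, 'az': -0.0}
```

Emit:
apply_moves([
  {"tx": -4.4, "ty": -1.5, "tz": 0.2, "ax": 0, "ay": 0, "az": 0, "grip": 0.4},
  {"tx": -4.4, "ty": -1.5, "tz": 0.2, "ax": 0, "ay": 0, "az": 0, "grip": 0.4},
  {"tx": -4.4, "ty": -1.5, "tz": 0.2, "ax": 0, "ay": 0, "az": 0, "grip": 0.4},
  {"tx": -4.4, "ty": -1.5, "tz": 0.2, "ax": 0, "ay": 0, "az": 0, "grip": 0.4},
  {"tx": -4.4, "ty": -1.5, "tz": 0.2, "ax": 0, "ay": 0, "az": 0, "grip": 0.4},
  {"tx": -4.4, "ty": -1.5, "tz": 0.2, "ax": 0, "ay": 0, "az": 0, "grip": 0.4},
  {"tx": -4.4, "ty": -1.5, "tz": 0.2, "ax": 0, "ay": 0, "az": 0, "grip": 0.4},
  {"tx": -4.3, "ty": -1.5, "tz": 0.3, "ax": 0, "ay": 0, "az": 0, "grip": 0.4},
  {"tx": -4.3, "ty": -1.6, "tz": 0.3, "ax": 0, "ay": 0, "az": 0, "grip": 0.4},
  {"tx": 0, "ty": 0, "tz": 0, "ax": 0, "ay": 0, "az": 0, "grip": 0.4},
])

```text
time: 7.75
ee_pos: [0.4595, -0.2979, 0.2008]
ee_rot: [[-0.101, 0.995, -0.0], [0.995, 0.101, -0.0], [-0.0, -0.0, -1.0]]
ft_force: [-0.7, 1.1, 0.4]
finger_gap: 0.0513
finger_force: 0.0
```

```bash
python3 - <<'E'
from h import *
s=snap("wrist"); np.savez("w4.npz",**s); W=wcloud(s); hsv=cv2.cvtColor(s["img"],cv2.COLOR_RGB2HSV).astype(int)
print((-s["R"].T@s["t"]).round(3))
m=((W[...,2]>.02)&(W[...,2]<.055)&(W[...,0]<.53)&(W[...,0]>.38)).astype(np.uint8); m[330:]=0
l,L,st,c=cv2.connectedComponentsWithStats(m)
for i in range(1,l):
    if st[i,4]>60:
        q=W[L==i]; zt=np.percentile(q[:,2],95); t=q[q[:,2]>zt-.003]
        print(c[i].round(),st[i,4],"z",zt.round(4),((t.max(0)+t.min(0))/2).round(4),np.ptp(t,axis=0).round(3),"sat",np.median(hsv[L==i][:,1]))
save(s,"w4.png")
plan((.461,-.235,.1),96,6)
E
```

```text
[ 0.452 -0.215  0.332]
[319.  47.] 737 z 0.027 [ 0.4408 -0.1497  0.0261] [0.027 0.028 0.004] sat 11.0
[246. 123.] 529 z 0.0348 [ 0.3888 -0.2179  0.0339] [0.017 0.027 0.004] sat 158.0
[333. 159.] 780 z 0.0349 [ 0.4618 -0.2419  0.0339] [0.028 0.027 0.004] sat 12.0
[269. 222.] 812 z 0.0351 [ 0.413  -0.3002  0.0341] [0.028 0.027 0.004] sat 161.0
[386. 272.] 650 z 0.0539 [ 0.5175 -0.3345  0.0529] [0.024 0.036 0.004] sat 30.0
[324. 305.] 1322 z 0.0289 [ 0.4667 -0.378   0.0279] [0.104 0.058 0.004] sat 106.0
[334. 321.] 88 z 0.0307 [ 0.4789 -0.3907  0.0295] [0.008 0.008 0.004] sat 34.0
at [ 0.4598 -0.2963  0.201 ] yaw 95.85 q6 0.74 F [ 0.5  0.  -0. ] gap 0.0511 t 7.8
{'tx': 1.015, 'ty': 0.123, 'tz': 1.683, 'az': -0.0}
{'tx': 1.015, 'ty': 0.124, 'tz': 1.683, 'az': -0.0}
{'tx': 1.015, 'ty': 0.124, 'tz': 1.683, 'az': -0.0}
{'tx': 1.015, 'ty': 0.125, 'tz': 1.683, 'az': -0.0}
{'tx': 1.015, 'ty': 0.125, 'tz': 1.683, 'az': -0.0}
{'tx': 1.015, 'ty': 0.126, 'tz': 1.683, 'az': -0.0}
```

View pics/w4.png

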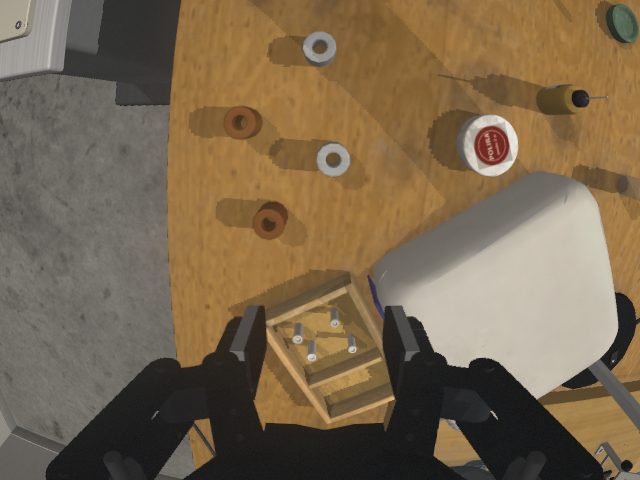

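The 34 mm steel spacer is at pixel (333,159), world (0.4618,-0.2419), and its top measures z = 0.0349, as it should.

Emit:
apply_moves([
  {"tx": 2.7, "ty": 0.4, "tz": 0, "ax": 0, "ay": 0, "az": 0, "grip": 0.4},
  {"tx": 2.7, "ty": 0.35, "tz": 2, "ax": 0, "ay": 0, "az": 0, "grip": 0.4},
  {"tx": 0, "ty": 0, "tz": 4, "ax": 0, "ay": 0, "az": 0, "grip": 0.4},
  {"tx": 0, "ty": 0, "tz": 4, "ax": 0, "ay": 0, "az": 0, "grip": 0.4},
  {"tx": 0, "ty": 0, "tz": 4, "ax": 0, "ay": 0, "az": 0, "grip": 0.4},
  {"tx": 0, "ty": 0, "tz": 3, "ax": 0, "ay": 0, "az": 0, "grip": 0.4},
  {"tx": 0, "ty": 0, "tz": 1.1, "ax": 0, "ay": 0, "az": 0, "grip": 0.4},
  {"tx": 0, "ty": 0, "tz": 0, "ax": 0, "ay": 0, "az": 0, "grip": 0.4},
  {"tx": 0, "ty": 0, "tz": 0, "ax": 0, "ay": 0, "az": 0, "grip": 0.55},
  {"tx": 0, "ty": 0, "tz": 0, "ax": 0, "ay": 0, "az": 0, "grip": 0.6},
])

```text
time: 9.05
ee_pos: [0.4628, -0.2409, 0.0213]
ee_rot: [[-0.102, 0.995, 0.001], [0.995, 0.102, -0.001], [-0.001, 0.001, -1.0]]
ft_force: [0.1, -0.0, 0.1]
finger_gap: 0.0341
finger_force: 0.0
```

Emit:
apply_moves([
  {"tx": 0, "ty": 0, "tz": 0, "ax": 0, "ay": 0, "az": 0, "grip": 0.7},
  {"tx": 0, "ty": 0, "tz": 0, "ax": 0, "ay": 0, "az": 0, "grip": 0.9},
  {"tx": 0, "ty": 0, "tz": 0, "ax": 0, "ay": 0, "az": 0, "grip": 0.9},
  {"tx": 0, "ty": 0, "tz": 0, "ax": 0, "ay": 0, "az": 0, "grip": 0.9},
  {"tx": 0, "ty": 0, "tz": -1, "ax": 0, "ay": 0, "az": 0, "grip": 0.9},
  {"tx": 0, "ty": 0, "tz": -3, "ax": 0, "ay": 0, "az": 0, "grip": 0.9},
  {"tx": 0, "ty": 0, "tz": -5, "ax": 0, "ay": 0, "az": 0, "grip": 0.9},
  {"tx": 0, "ty": 0, "tz": -5, "ax": 0, "ay": 0, "az": 0, "grip": 0.9},
  {"tx": 0, "ty": 0, "tz": -3, "ax": 0, "ay": 0, "az": 0, "grip": 0.9},
  {"tx": 0, "ty": 0, "tz": 0, "ax": 0, "ay": 0, "az": 0, "grip": 0.9},
], squeeze=40)

```text
time: 10.3
ee_pos: [0.463, -0.2412, 0.1932]
ee_rot: [[-0.102, 0.995, 0.004], [0.995, 0.102, -0.003], [-0.003, 0.004, -1.0]]
ft_force: [0.4, 0.4, -1.0]
finger_gap: 0.0268
finger_force: 39.5
```

```bash
python3 -c "
from h import *
plan((.6195,.0,.19),95.7,9)"
```

```text
at [ 0.463  -0.2412  0.1932] yaw 95.85 q6 0.83 F [ 0.4  0.4 -1. ] gap 0.0268 t 10.3
{'tx': 2.489, 'ty': 2.002, 'tz': 0.035, 'az': 0.0}
{'tx': 2.49, 'ty': 2.002, 'tz': 0.035, 'az': 0.0}
{'tx': 2.49, 'ty': 2.001, 'tz': 0.035, 'az': 0.0}
{'tx': 2.491, 'ty': 2.0, 'tz': 0.035, 'az': 0.0}
{'tx': 2.491, 'ty': 2.0, 'tz': 0.035, 'az': 0.0}
{'tx': 2.492, 'ty': 1.999, 'tz': 0.035, 'az': 0.0}
{'tx': 2.492, 'ty': 1.998, 'tz': 0.035, 'az': 0.0}
{'tx': 2.493, 'ty': 1.997, 'tz': 0.035, 'az': 0.0}
{'tx': 2.493, 'ty': 1.997, 'tz': 0.035, 'az': 0.0}
```

Emit:
apply_moves([
  {"tx": 2.2, "ty": 2, "tz": 0, "ax": 0, "ay": 0, "az": 0, "grip": 0.9},
  {"tx": 2.2, "ty": 2, "tz": 0, "ax": 0, "ay": 0, "az": 0, "grip": 0.9},
  {"tx": 2.2, "ty": 2, "tz": 0, "ax": 0, "ay": 0, "az": 0, "grip": 0.9},
  {"tx": 2.2, "ty": 2, "tz": 0, "ax": 0, "ay": 0, "az": 0, "grip": 0.9},
  {"tx": 2.2, "ty": 2, "tz": 0, "ax": 0, "ay": 0, "az": 0, "grip": 0.9},
  {"tx": 2.2, "ty": 2, "tz": 0, "ax": 0, "ay": 0, "az": 0, "grip": 0.9},
  {"tx": 2.2, "ty": 2, "tz": 0, "ax": 0, "ay": 0, "az": 0, "grip": 0.9},
  {"tx": 2.2, "ty": 2, "tz": 0, "ax": 0, "ay": 0, "az": 0, "grip": 0.9},
  {"tx": 2.2, "ty": 2, "tz": 0, "ax": 0, "ay": 0, "az": 0, "grip": 0.9},
  {"tx": 0, "ty": 0, "tz": 0, "ax": 0, "ay": 0, "az": 0, "grip": 0.9},
])

```text
time: 11.55
ee_pos: [0.6214, -0.0238, 0.1887]
ee_rot: [[-0.104, 0.995, -0.002], [0.995, 0.104, 0.001], [0.001, -0.002, -1.0]]
ft_force: [-0.1, -0.5, -1.0]
finger_gap: 0.0269
finger_force: 39.6
```

```bash
python3 - <<'E'
from h import *
s=snap("wrist"); np.savez("w5.npz",**s); W=wcloud(s); hsv=cv2.cvtColor(s["img"],cv2.COLOR_RGB2HSV).astype(int)
save(s,"w5.png"); print((-s["R"].T@s["t"]).round(3))
B=(W[...,0]>.5)&(W[...,0]<.7)&(W[...,1]>-.06)&(W[...,1]<.14)
m=(B&(W[...,2]>.104)&(W[...,2]<.12)).astype(np.uint8)
l,L,st,c=cv2.connectedComponentsWithStats(m)
for i in range(1,l):
    if st[i,4]>4: q=W[L==i]; print("rodtop",c[i].round(1),st[i,4],q.mean(0).round(4))
b=B&(abs(hsv[...,0]-108)<12)&(hsv[...,1]>150)&(abs(W[...,2]-.014)<.004)
r=cv2.minAreaRect((W[b][:,:2]*1000).astype(np.float32));print(r)
m=(B&(abs(W[...,2]-.014)<.004)&(hsv[...,1]<100)).astype(np.uint8)
l,L,st,c=cv2.connectedComponentsWithStats(m)
for i in range(1,l):
    if st[i,4]>100: q=W[L==i]; print("pad?",c[i].round(1),st[i,4],((q.max(0)+q.min(0))/2).round(4),np.ptp(q,axis=0).round(3))
plan((.62,.045,.1),95.7,6)
E
```

```text
[0.614 0.059 0.32 ]
rodtop [334.2  64.7] 158 [0.6153 0.0948 0.1073]
rodtop [333.4 233.4] 139 [ 0.6254 -0.0034  0.1074]
((608.3369140625, 43.62259292602539), (109.70211029052734, 143.77862548828125), 7.277585983276367)
pad? [330.4  85.4] 245 [0.615  0.0945 0.0155] [0.019 0.018 0.005]
pad? [265.3 108.1] 141 [0.5636 0.0712 0.0156] [0.014 0.024 0.005]
pad? [331.2 143.2] 1502 [0.6205 0.0452 0.0147] [0.036 0.036 0.006]
pad? [330.7 200.7] 238 [ 0.6254 -0.0047  0.0156] [0.019 0.02  0.005]
at [ 0.6208 -0.0246  0.1889] yaw 95.93 q6 1.29 F [-0.5  0.2 -0.9] gap 0.0267 t 11.6
{'tx': 1.156, 'ty': 0.106, 'tz': 1.482, 'az': 0.001}
{'tx': 1.156, 'ty': 0.105, 'tz': 1.482, 'az': 0.001}
{'tx': 1.156, 'ty': 0.104, 'tz': 1.482, 'az': 0.001}
{'tx': 1.156, 'ty': 0.104, 'tz': 1.482, 'az': 0.001}
{'tx': 1.156, 'ty': 0.103, 'tz': 1.482, 'az': 0.001}
{'tx': 1.156, 'ty': 0.102, 'tz': 1.482, 'az': 0.001}
```

View pics/w5.png

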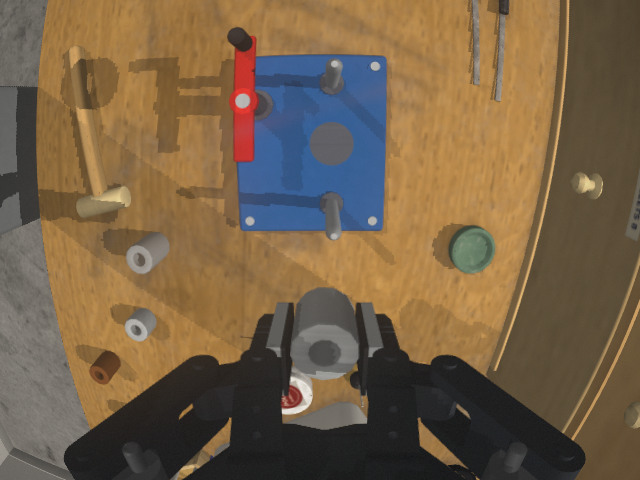

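Pad at (331,143) → (0.6205,0.0452), rods mid-point agrees and the clamp lies open at the left; the spacer is held square. Going over the pad and down.

Emit:
apply_moves([
  {"tx": 2.4, "ty": 0.25, "tz": 0, "ax": 0, "ay": 0, "az": 0, "grip": 0.9},
  {"tx": 2.4, "ty": 0.25, "tz": 0, "ax": 0, "ay": 0, "az": 0, "grip": 0.9},
  {"tx": 2.2, "ty": 0.2, "tz": 0, "ax": 0, "ay": 0, "az": 0, "grip": 0.9},
  {"tx": 0, "ty": 0, "tz": 0, "ax": 0, "ay": 0, "az": 0, "grip": 0.9},
  {"tx": 0, "ty": 0, "tz": 2, "ax": 0, "ay": 0, "az": 0, "grip": 0.9},
  {"tx": 0, "ty": 0, "tz": 3, "ax": 0, "ay": 0, "az": 0, "grip": 0.9},
  {"tx": 0, "ty": 0, "tz": 2, "ax": 0, "ay": 0, "az": 0, "grip": 0.9},
  {"tx": 0, "ty": 0, "tz": 0, "ax": 0, "ay": 0, "az": 0, "grip": 0.9},
  {"tx": 0, "ty": 0, "tz": 0, "ax": 0, "ay": 0, "az": 0, "grip": 0.9},
  {"tx": 0, "ty": 0, "tz": 0, "ax": 0, "ay": 0, "az": 0, "grip": 0.9},
])

```text
time: 12.85
ee_pos: [0.6215, 0.0448, 0.1214]
ee_rot: [[-0.102, 0.995, 0.002], [0.995, 0.102, -0.0], [-0.0, 0.002, -1.0]]
ft_force: [-0.7, -0.4, -0.9]
finger_gap: 0.0267
finger_force: 39.6
```

```bash
python3 -c "
from h import *
plan((.6205,.0460,.0365),95.87,5)"
```

```text
at [0.6215 0.0448 0.1214] yaw 95.84 q6 1.41 F [-0.7 -0.4 -0.9] gap 0.0267 t 12.85
{'tx': 0.025, 'ty': -0.018, 'tz': 1.698, 'az': -0.0}
{'tx': 0.025, 'ty': -0.018, 'tz': 1.698, 'az': -0.0}
{'tx': 0.025, 'ty': -0.018, 'tz': 1.698, 'az': -0.0}
{'tx': 0.025, 'ty': -0.018, 'tz': 1.698, 'az': -0.0}
{'tx': 0.025, 'ty': -0.018, 'tz': 1.698, 'az': -0.0}
```

Emit:
apply_moves([
  {"tx": 0.1, "ty": -0.1, "tz": 1.5, "ax": 0, "ay": 0, "az": 0, "grip": 0.9},
  {"tx": 0, "ty": 0, "tz": 2, "ax": 0, "ay": 0, "az": 0, "grip": 0.9},
  {"tx": 0, "ty": 0, "tz": 2, "ax": 0, "ay": 0, "az": 0, "grip": 0.9},
  {"tx": 0, "ty": 0, "tz": 1.7, "ax": 0, "ay": 0, "az": 0, "grip": 0.9},
  {"tx": 0, "ty": 0, "tz": 0.8, "ax": 0, "ay": 0, "az": 0, "grip": 0.9},
  {"tx": 0, "ty": 0, "tz": 0.3, "ax": 0, "ay": 0, "az": 0, "grip": 0.9},
  {"tx": 0, "ty": 0, "tz": 0.2, "ax": 0, "ay": 0, "az": 0, "grip": 0.9},
  {"tx": 0, "ty": 0, "tz": 0, "ax": 0, "ay": 0, "az": 0, "grip": 0.9},
  {"tx": 0, "ty": 0, "tz": 0, "ax": 0, "ay": 0, "az": 0, "grip": 0.9},
  {"tx": 0, "ty": 0, "tz": 0, "ax": 0, "ay": 0, "az": 0, "grip": 0.9},
])

```text
time: 14.1
ee_pos: [0.62, 0.0459, 0.0355]
ee_rot: [[-0.102, 0.995, 0.0], [0.995, 0.102, -0.0], [-0.0, 0.0, -1.0]]
ft_force: [-0.3, 0.7, -0.4]
finger_gap: 0.0269
finger_force: 39.6
```

Emit:
apply_moves([
  {"tx": 0, "ty": 0, "tz": 0.05, "ax": 0, "ay": 0, "az": 0, "grip": 0.9},
  {"tx": 0, "ty": 0, "tz": 0.05, "ax": 0, "ay": 0, "az": 0, "grip": 0.9},
  {"tx": 0, "ty": 0, "tz": 0.05, "ax": 0, "ay": 0, "az": 0, "grip": 0.9},
  {"tx": 0, "ty": 0, "tz": 0, "ax": 0, "ay": 0, "az": 0, "grip": 0.9},
  {"tx": 0, "ty": 0, "tz": 0, "ax": 0, "ay": 0, "az": 0, "grip": 0.9},
  {"tx": 0, "ty": 0, "tz": 0, "ax": 0, "ay": 0, "az": 0, "grip": 0.9},
  {"tx": 0, "ty": 0, "tz": 0, "ax": 0, "ay": 0, "az": 0, "grip": 0.9},
  {"tx": 0, "ty": 0, "tz": 0, "ax": 0, "ay": 0, "az": 0, "grip": 0.9},
  {"tx": 0, "ty": 0, "tz": 0, "ax": 0, "ay": 0, "az": 0, "grip": 0.9},
  {"tx": 0, "ty": 0, "tz": 0, "ax": 0, "ay": 0, "az": 0, "grip": 0.9},
])

```text
time: 15.35
ee_pos: [0.62, 0.0459, 0.0354]
ee_rot: [[-0.102, 0.995, 0.001], [0.995, 0.102, -0.0], [-0.0, 0.001, -1.0]]
ft_force: [-4.6, 0.1, 13.6]
finger_gap: 0.0267
finger_force: 40.9
```

Foot contact is felt (13.6 N), so I release and rise, then head for the platen.

Emit:
apply_moves([
  {"tx": 0, "ty": 0, "tz": -0.1, "ax": 0, "ay": 0, "az": 0, "grip": 0.9},
  {"tx": 0, "ty": 0, "tz": 0, "ax": 0, "ay": 0, "az": 0, "grip": 0.62},
  {"tx": 0, "ty": 0, "tz": 0, "ax": 0, "ay": 0, "az": 0, "grip": 0.55},
  {"tx": 0, "ty": 0, "tz": 0, "ax": 0, "ay": 0, "az": 0, "grip": 0.5},
  {"tx": 0, "ty": 0, "tz": 0, "ax": 0, "ay": 0, "az": 0, "grip": 0.5},
  {"tx": 0, "ty": 0, "tz": -1, "ax": 0, "ay": 0, "az": 0, "grip": 0.5},
  {"tx": 0, "ty": 0, "tz": -4, "ax": 0, "ay": 0, "az": 0, "grip": 0.5},
  {"tx": 0, "ty": 0, "tz": -5, "ax": 0, "ay": 0, "az": 0, "grip": 0.5},
  {"tx": 0, "ty": 0, "tz": -5, "ax": 0, "ay": 0, "az": 0, "grip": 0.5},
  {"tx": 0, "ty": 0, "tz": -3, "ax": 0, "ay": 0, "az": 0, "grip": 0.5},
])

```text
time: 16.6
ee_pos: [0.6203, 0.0459, 0.2185]
ee_rot: [[-0.102, 0.995, 0.004], [0.995, 0.102, -0.0], [-0.001, 0.004, -1.0]]
ft_force: [-0.0, -0.4, -0.2]
finger_gap: 0.043
finger_force: 0.0
```

```bash
python3 - <<'E'
from h import *
s=snap("side"); W=cloud(s)
w=W[225:275,340:395]; hsv=cv2.cvtColor(s["img"],cv2.COLOR_RGB2HSV)[225:275,340:395].astype(int)
m=(w[...,2]>.042)&(w[...,2]<.056)&(np.hypot(w[...,0]-.62,w[...,1]-.043)<.03); q=w[m]
print("spacer top",m.sum(),((q.max(0)+q.min(0))/2).round(4),q[:,2].max())
plan((.53,.215,.21),73,9)
E
```

```text
spacer top 70 [0.6221 0.0403 0.0456] 0.04911622146327321
at [0.6211 0.0459 0.2218] yaw 95.85 q6 1.41 F [-0.8 -0.3  2.8] gap 0.0427 t 16.65
{'tx': 1.972, 'ty': -0.816, 'tz': 0.131, 'az': 0.044}
{'tx': 1.934, 'ty': -0.902, 'tz': 0.131, 'az': 0.044}
{'tx': 1.892, 'ty': -0.987, 'tz': 0.131, 'az': 0.044}
{'tx': 1.847, 'ty': -1.07, 'tz': 0.131, 'az': 0.044}
{'tx': 1.798, 'ty': -1.151, 'tz': 0.131, 'az': 0.044}
{'tx': 1.745, 'ty': -1.229, 'tz': 0.131, 'az': 0.044}
{'tx': 1.689, 'ty': -1.305, 'tz': 0.131, 'az': 0.044}
{'tx': 1.629, 'ty': -1.379, 'tz': 0.131, 'az': 0.044}
{'tx': 1.566, 'ty': -1.45, 'tz': 0.131, 'az': 0.044}
```

Emit:
apply_moves([
  {"tx": 2, "ty": -1.1, "tz": 0.1, "ax": 0, "ay": 0, "az": 0.044, "grip": 0.45},
  {"tx": 2, "ty": -1.2, "tz": 0.1, "ax": 0, "ay": 0, "az": 0.044, "grip": 0.45},
  {"tx": 1.9, "ty": -1.3, "tz": 0.1, "ax": 0, "ay": 0, "az": 0.044, "grip": 0.45},
  {"tx": 1.8, "ty": -1.4, "tz": 0.1, "ax": 0, "ay": 0, "az": 0.044, "grip": 0.45},
  {"tx": 1.8, "ty": -1.5, "tz": 0.1, "ax": 0, "ay": 0, "az": 0.044, "grip": 0.45},
  {"tx": 1.7, "ty": -1.5, "tz": 0.1, "ax": 0, "ay": 0, "az": 0.044, "grip": 0.45},
  {"tx": 1.6, "ty": -1.6, "tz": 0.1, "ax": 0, "ay": 0, "az": 0.044, "grip": 0.45},
  {"tx": 1.6, "ty": -1.7, "tz": 0.1, "ax": 0, "ay": 0, "az": 0.044, "grip": 0.45},
  {"tx": 1.5, "ty": -1.7, "tz": 0.1, "ax": 0, "ay": 0, "az": 0.044, "grip": 0.45},
  {"tx": 0, "ty": 0, "tz": 0, "ax": 0, "ay": 0, "az": 0, "grip": 0.45},
])

```text
time: 17.9
ee_pos: [0.5004, 0.2161, 0.2063]
ee_rot: [[0.288, 0.958, 0.0], [0.958, -0.288, 0.0], [0.0, 0.0, -1.0]]
ft_force: [-0.2, -1.0, 0.5]
finger_gap: 0.0472
finger_force: 0.0
```

```bash
python3 - <<'E'
from h import *
s=snap("wrist"); np.savez("w6.npz",**s); W=wcloud(s); hsv=cv2.cvtColor(s["img"],cv2.COLOR_RGB2HSV).astype(int)
save(s,"w6.png"); print((-s["R"].T@s["t"]).round(3))
B=(W[...,0]>.43)&(W[...,0]<.61)&(W[...,1]>.21)&(W[...,1]<.39)
rect=lambda m:cv2.minAreaRect((W[m][:,:2]*1000).astype(np.float32))
m=B&(abs(W[...,2]-.012)<.004)&(hsv[...,1]<70)&(hsv[...,2]>120); print("plate",m.sum(),rect(m),np.median(W[m][:,2]))
m=B&(abs(W[...,2]-.04)<.003)&(hsv[...,2]<90); print("grip",m.sum(),rect(m),np.median(W[m],axis=0))
m=(B&(abs(W[...,2]-.02)<.003)&(hsv[...,1]>90)).astype(np.uint8);l,L,st,c=cv2.connectedComponentsWithStats(m)
for i in range(1,l):
    if st[i,4]>40: print("collar",c[i].round(),st[i,4],rect(L==i))
plan((.517,.3,.2),73,5)
E
```

```text
[0.525 0.296 0.338]
plate 9396 ((517.3967895507812, 307.8431396484375), (129.7130126953125, 70.60916137695312), 73.0106430053711) 0.011812827897924972
grip 1016 ((517.3859252929688, 307.13836669921875), (38.921119689941406, 22.320802688598633), 72.9478759765625) [0.51691202 0.30244504 0.03958324]
collar [312.  58.] 229 ((531.6356201171875, 355.409423828125), (18.949642181396484, 18.6530818939209), 10.468375205993652)
collar [312. 173.] 227 ((503.2197570800781, 260.1781311035156), (18.500961303710938, 18.879215240478516), 71.38764953613281)
at [0.501  0.2155 0.2063] yaw 73.26 q6 2.12 F [ 0.4 -0.3  0.2] gap 0.0469 t 17.95
{'tx': 1.711, 'ty': -0.18, 'tz': 0.126, 'az': 0.001}
{'tx': 1.711, 'ty': -0.182, 'tz': 0.126, 'az': 0.001}
{'tx': 1.71, 'ty': -0.183, 'tz': 0.126, 'az': 0.001}
{'tx': 1.71, 'ty': -0.185, 'tz': 0.126, 'az': 0.001}
{'tx': 1.71, 'ty': -0.186, 'tz': 0.126, 'az': 0.001}
```

View pics/w6.png

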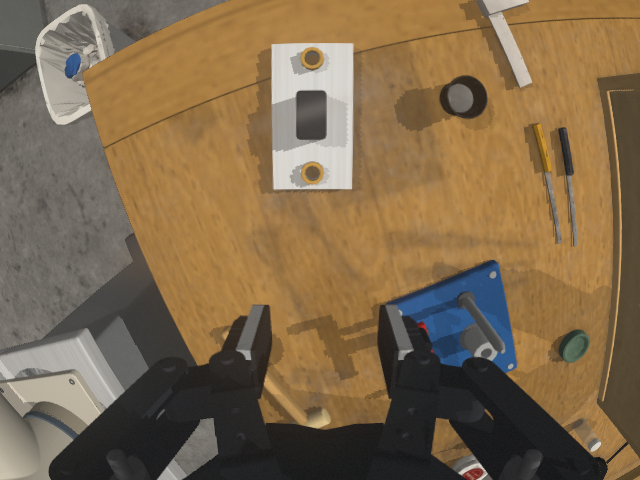

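Wrist view: platen centre (0.5174,0.3077), long axis 73.3°, collars at (312,58) and (312,173). The spacer stands on the pad at (482,345).

Emit:
apply_moves([
  {"tx": 2.3, "ty": -0.3, "tz": 0, "ax": 0, "ay": 0, "az": 0, "grip": 0.45},
  {"tx": 2.3, "ty": -0.3, "tz": 0, "ax": 0, "ay": 0, "az": 0, "grip": 0.45},
  {"tx": 2.3, "ty": -0.3, "tz": 1, "ax": 0, "ay": 0, "az": 0, "grip": 0.45},
  {"tx": 2.3, "ty": -0.2, "tz": 2, "ax": 0, "ay": 0, "az": 0, "grip": 0.45},
  {"tx": 0.1, "ty": 0, "tz": 4, "ax": 0, "ay": 0, "az": 0, "grip": 0.45},
  {"tx": 0, "ty": 0, "tz": 4, "ax": 0, "ay": 0, "az": 0, "grip": 0.45},
  {"tx": 0, "ty": 0, "tz": 3, "ax": 0, "ay": 0, "az": 0, "grip": 0.45},
  {"tx": 0, "ty": 0, "tz": 2, "ax": 0, "ay": 0, "az": 0, "grip": 0.45},
  {"tx": 0, "ty": 0, "tz": 1, "ax": 0, "ay": 0, "az": 0, "grip": 0.45},
  {"tx": 0, "ty": 0, "tz": 0, "ax": 0, "ay": 0, "az": 0, "grip": 0.45},
])

```text
time: 19.2
ee_pos: [0.5172, 0.3076, 0.0346]
ee_rot: [[0.289, 0.957, -0.002], [0.957, -0.289, -0.001], [-0.001, -0.001, -1.0]]
ft_force: [-0.6, -0.6, -0.7]
finger_gap: 0.0468
finger_force: 0.0
```

```bash
python3 -c "
from h import *
plan((.5174,.3077,.0255),73.2,1)"
```

```text
at [0.5172 0.3076 0.0346] yaw 73.17 q6 2.26 F [-0.6 -0.6 -0.7] gap 0.0468 t 19.2
{'tx': 0.021, 'ty': 0.02, 'tz': 0.914, 'az': -0.0}
```

Emit:
apply_moves([
  {"tx": 0, "ty": 0, "tz": 0.5, "ax": 0, "ay": 0, "az": 0, "grip": 0.45},
  {"tx": 0, "ty": 0, "tz": 0.4, "ax": 0, "ay": 0, "az": 0, "grip": 0.45},
  {"tx": 0, "ty": 0, "tz": 0, "ax": 0, "ay": 0, "az": 0, "grip": 0.6},
  {"tx": 0, "ty": 0, "tz": 0, "ax": 0, "ay": 0, "az": 0, "grip": 0.7},
  {"tx": 0, "ty": 0, "tz": 0, "ax": 0, "ay": 0, "az": 0, "grip": 0.9},
  {"tx": 0, "ty": 0, "tz": 0, "ax": 0, "ay": 0, "az": 0, "grip": 0.9},
  {"tx": 0, "ty": 0, "tz": 0, "ax": 0, "ay": 0, "az": 0, "grip": 0.9},
  {"tx": 0, "ty": 0, "tz": -0.5, "ax": 0, "ay": 0, "az": 0, "grip": 0.9},
  {"tx": 0, "ty": 0, "tz": -1, "ax": 0, "ay": 0, "az": 0, "grip": 0.9},
  {"tx": 0, "ty": 0, "tz": -2, "ax": 0, "ay": 0, "az": 0, "grip": 0.9},
], squeeze=70)

```text
time: 20.45
ee_pos: [0.5172, 0.3071, 0.0618]
ee_rot: [[0.29, 0.957, -0.002], [0.957, -0.29, -0.001], [-0.001, -0.001, -1.0]]
ft_force: [0.8, 0.4, -3.0]
finger_gap: 0.0225
finger_force: 68.9
```

Emit:
apply_moves([
  {"tx": 0, "ty": 0, "tz": -3, "ax": 0, "ay": 0, "az": 0, "grip": 0.9},
  {"tx": 0, "ty": 0, "tz": -3, "ax": 0, "ay": 0, "az": 0, "grip": 0.9},
  {"tx": 0, "ty": 0, "tz": -3, "ax": 0, "ay": 0, "az": 0, "grip": 0.9},
  {"tx": 0, "ty": 0, "tz": -2.5, "ax": 0, "ay": 0, "az": 0, "grip": 0.9},
  {"tx": 0, "ty": 0, "tz": -1, "ax": 0, "ay": 0, "az": -0.08, "grip": 0.9},
  {"tx": 0, "ty": 0, "tz": 0, "ax": 0, "ay": 0, "az": -0.08, "grip": 0.9},
  {"tx": 0, "ty": 0, "tz": 0, "ax": 0, "ay": 0, "az": -0.08, "grip": 0.9},
  {"tx": 0, "ty": 0, "tz": 0, "ax": 0, "ay": 0, "az": -0.08, "grip": 0.9},
  {"tx": 0, "ty": 0, "tz": 0, "ax": 0, "ay": 0, "az": -0.075, "grip": 0.9},
  {"tx": 0, "ty": 0, "tz": 0, "ax": 0, "ay": 0, "az": 0, "grip": 0.9},
])

```text
time: 21.7
ee_pos: [0.5176, 0.3073, 0.1871]
ee_rot: [[-0.1, 0.995, 0.0], [0.995, 0.1, -0.0], [-0.0, 0.0, -1.0]]
ft_force: [0.3, -0.5, -4.0]
finger_gap: 0.0226
finger_force: 69.0
```

```bash
python3 -c "
from h import *
plan((.6205,.0455,.18),95.87,8)"
```

```text
at [0.5176 0.3073 0.1871] yaw 95.75 q6 1.87 F [ 0.3 -0.5 -4. ] gap 0.0226 t 21.7
{'tx': -3.385, 'ty': 0.952, 'tz': 0.089, 'az': -0.0}
{'tx': -3.385, 'ty': 0.951, 'tz': 0.089, 'az': -0.0}
{'tx': -3.385, 'ty': 0.95, 'tz': 0.089, 'az': -0.0}
{'tx': -3.386, 'ty': 0.949, 'tz': 0.089, 'az': -0.0}
{'tx': -3.386, 'ty': 0.949, 'tz': 0.089, 'az': -0.0}
{'tx': -3.386, 'ty': 0.948, 'tz': 0.089, 'az': -0.0}
{'tx': -3.386, 'ty': 0.947, 'tz': 0.089, 'az': -0.0}
{'tx': -3.387, 'ty': 0.946, 'tz': 0.089, 'az': -0.0}
```

Emit:
apply_moves([
  {"tx": -3.4, "ty": 0.95, "tz": 0, "ax": 0, "ay": 0, "az": 0, "grip": 0.9},
  {"tx": -3.4, "ty": 0.95, "tz": 0, "ax": 0, "ay": 0, "az": 0, "grip": 0.9},
  {"tx": -3.4, "ty": 0.95, "tz": 0, "ax": 0, "ay": 0, "az": 0, "grip": 0.9},
  {"tx": -3.4, "ty": 0.95, "tz": 0, "ax": 0, "ay": 0, "az": 0, "grip": 0.9},
  {"tx": -3.4, "ty": 0.95, "tz": 0, "ax": 0, "ay": 0, "az": 0, "grip": 0.9},
  {"tx": -3.4, "ty": 0.95, "tz": 0, "ax": 0, "ay": 0, "az": 0, "grip": 0.9},
  {"tx": -3.4, "ty": 0.95, "tz": 0, "ax": 0, "ay": 0, "az": 0, "grip": 0.9},
  {"tx": -3.3, "ty": 0.95, "tz": 0, "ax": 0, "ay": 0, "az": 0, "grip": 0.9},
  {"tx": 0, "ty": 0, "tz": 0, "ax": 0, "ay": 0, "az": 0, "grip": 0.9},
  {"tx": 0, "ty": 0, "tz": 0, "ax": 0, "ay": 0, "az": 0, "grip": 0.9},
])

```text
time: 22.95
ee_pos: [0.6203, 0.0456, 0.1868]
ee_rot: [[-0.099, 0.995, -0.0], [0.995, 0.099, 0.0], [0.0, -0.0, -1.0]]
ft_force: [0.6, -0.2, -3.4]
finger_gap: 0.0227
finger_force: 69.1
```

```bash
python3 - <<'E'
from h import *
s=snap("wrist"); np.savez("w7.npz",**s); W=wcloud(s); hsv=cv2.cvtColor(s["img"],cv2.COLOR_RGB2HSV).astype(int)
save(s,"w7.png")
st=robot.state(); p=np.array(st["ee_pos"]); R=np.array(st["ee_rot"])
rect=lambda m:cv2.minAreaRect((W[m][:,:2]*1000).astype(np.float32))
for off in(-.006,):
    z=p[2]+off; m=((abs(W[...,2]-z)<.004)&(hsv[...,1]>90)&(np.hypot(W[...,0]-p[0],W[...,1]-p[1])<.1)).astype(np.uint8)
    l,L,stt,c=cv2.connectedComponentsWithStats(m)
    for i in range(1,l):
        if stt[i,4]>60: r=rect(L==i); print("collar",c[i].round(),stt[i,4],r,"tool",((np.r_[np.array(r[0])/1000,z]-p)@R).round(4))
m=(abs(W[...,2]-(p[2]-.0135))<.004)&(hsv[...,1]<70)&(hsv[...,2]>120)&(np.hypot(W[...,0]-p[0],W[...,1]-p[1])<.12); print("plate",m.sum(),rect(m),np.median(W[m][:,2]))
plan((.6205,.0455,.14),95.87,1)
E
```

```text
collar [324. 211.] 1111 ((616.1716918945312, 95.76110076904297), (19.09386444091797, 18.8740234375), 81.95030975341797) tool [0.0499 0.001  0.006 ]
collar [324. 407.] 615 ((626.114013671875, -3.3837995529174805), (18.998682022094727, 19.543733596801758), 21.81479835510254) tool [-0.0498  0.0009  0.006 ]
plate 20758 ((621.05615234375, 45.710723876953125), (70.55140686035156, 130.8091278076172), 5.591421604156494) 0.17132838613227486
at [0.6202 0.0461 0.1869] yaw 95.77 q6 1.41 F [-0.8 -0.1 -3.8] gap 0.0227 t 23.0
{'tx': -0.058, 'ty': 0.023, 'tz': 4.687, 'az': -0.002}
```

View pics/w7.png

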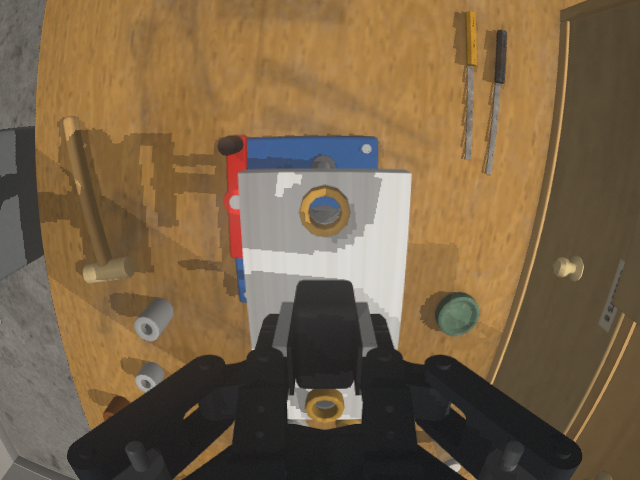

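Wrist view: the collars at (324,211) and (324,407) sit over the rods, with a platen offset of about (-0.8,-0.4) mm. I'll correct and lower it in stages.

Emit:
apply_moves([
  {"tx": -0.04, "ty": -0.08, "tz": 1, "ax": 0, "ay": 0, "az": 0, "grip": 0.9},
  {"tx": 0, "ty": 0, "tz": 1.5, "ax": 0, "ay": 0, "az": 0, "grip": 0.9},
  {"tx": 0, "ty": 0, "tz": 1.2, "ax": 0, "ay": 0, "az": 0, "grip": 0.9},
  {"tx": 0, "ty": 0, "tz": 0.8, "ax": 0, "ay": 0, "az": 0, "grip": 0.9},
  {"tx": 0, "ty": 0, "tz": 0.3, "ax": 0, "ay": 0, "az": 0, "grip": 0.9},
  {"tx": 0, "ty": 0, "tz": 0.3, "ax": 0, "ay": 0, "az": 0, "grip": 0.9},
  {"tx": 0, "ty": 0, "tz": 0.3, "ax": 0, "ay": 0, "az": 0, "grip": 0.9},
  {"tx": 0, "ty": 0, "tz": 0.2, "ax": 0, "ay": 0, "az": 0, "grip": 0.9},
  {"tx": 0, "ty": 0, "tz": 0, "ax": 0, "ay": 0, "az": 0, "grip": 0.9},
  {"tx": 0, "ty": 0, "tz": 0, "ax": 0, "ay": 0, "az": 0, "grip": 0.9},
])

```text
time: 24.25
ee_pos: [0.6199, 0.0449, 0.1309]
ee_rot: [[-0.101, 0.995, 0.0], [0.995, 0.101, 0.0], [-0.0, 0.0, -1.0]]
ft_force: [-0.0, 0.2, -2.8]
finger_gap: 0.0226
finger_force: 69.1
```

Emit:
apply_moves([
  {"tx": 0, "ty": 0, "tz": 0.2, "ax": 0, "ay": 0, "az": 0, "grip": 0.9},
  {"tx": 0, "ty": 0, "tz": 0.2, "ax": 0, "ay": 0, "az": 0, "grip": 0.9},
  {"tx": 0, "ty": 0, "tz": 0.2, "ax": 0, "ay": 0, "az": 0, "grip": 0.9},
  {"tx": 0, "ty": 0, "tz": 0.2, "ax": 0, "ay": 0, "az": 0, "grip": 0.9},
  {"tx": 0, "ty": 0, "tz": 0.3, "ax": 0, "ay": 0, "az": 0, "grip": 0.9},
  {"tx": 0, "ty": 0, "tz": 0.3, "ax": 0, "ay": 0, "az": 0, "grip": 0.9},
  {"tx": 0, "ty": 0, "tz": 0.3, "ax": 0, "ay": 0, "az": 0, "grip": 0.9},
  {"tx": 0, "ty": 0, "tz": 0.3, "ax": 0, "ay": 0, "az": 0, "grip": 0.9},
  {"tx": 0, "ty": 0, "tz": 0, "ax": 0, "ay": 0, "az": 0, "grip": 0.9},
  {"tx": 0, "ty": 0, "tz": 0, "ax": 0, "ay": 0, "az": 0, "grip": 0.9},
])

```text
time: 25.5
ee_pos: [0.6198, 0.0449, 0.1109]
ee_rot: [[-0.101, 0.995, 0.0], [0.995, 0.101, 0.0], [0.0, 0.0, -1.0]]
ft_force: [-0.1, 0.7, -4.5]
finger_gap: 0.0229
finger_force: 69.1
```

Emit:
apply_moves([
  {"tx": 0, "ty": 0, "tz": 0.4, "ax": 0, "ay": 0, "az": 0, "grip": 0.9},
  {"tx": 0, "ty": 0, "tz": 0.5, "ax": 0, "ay": 0, "az": 0, "grip": 0.9},
  {"tx": 0, "ty": 0, "tz": 0.5, "ax": 0, "ay": 0, "az": 0, "grip": 0.9},
  {"tx": 0, "ty": 0, "tz": 0.5, "ax": 0, "ay": 0, "az": 0, "grip": 0.9},
  {"tx": 0, "ty": 0, "tz": 0.5, "ax": 0, "ay": 0, "az": 0, "grip": 0.9},
  {"tx": 0, "ty": 0, "tz": 0.5, "ax": 0, "ay": 0, "az": 0, "grip": 0.9},
  {"tx": 0, "ty": 0, "tz": 0.4, "ax": 0, "ay": 0, "az": 0, "grip": 0.9},
  {"tx": 0, "ty": 0, "tz": 0.2, "ax": 0, "ay": 0, "az": 0, "grip": 0.9},
  {"tx": 0, "ty": 0, "tz": 0, "ax": 0, "ay": 0, "az": 0, "grip": 0.9},
  {"tx": 0, "ty": 0, "tz": 0, "ax": 0, "ay": 0, "az": 0, "grip": 0.9},
])

```text
time: 26.75
ee_pos: [0.6199, 0.0449, 0.0759]
ee_rot: [[-0.101, 0.995, 0.0], [0.995, 0.101, -0.0], [-0.0, 0.0, -1.0]]
ft_force: [0.5, 0.0, -2.7]
finger_gap: 0.0224
finger_force: 69.3
```

Emit:
apply_moves([
  {"tx": 0, "ty": 0, "tz": 0.1, "ax": 0, "ay": 0, "az": 0, "grip": 0.9},
  {"tx": 0, "ty": 0, "tz": 0.05, "ax": 0, "ay": 0, "az": 0, "grip": 0.9},
  {"tx": 0, "ty": 0, "tz": 0.05, "ax": 0, "ay": 0, "az": 0, "grip": 0.9},
  {"tx": 0, "ty": 0, "tz": 0.05, "ax": 0, "ay": 0, "az": 0, "grip": 0.9},
  {"tx": 0, "ty": 0, "tz": 0, "ax": 0, "ay": 0, "az": 0, "grip": 0.9},
  {"tx": 0, "ty": 0, "tz": 0, "ax": 0, "ay": 0, "az": 0, "grip": 0.9},
  {"tx": 0, "ty": 0, "tz": 0, "ax": 0, "ay": 0, "az": 0, "grip": 0.9},
  {"tx": 0, "ty": 0, "tz": 0, "ax": 0, "ay": 0, "az": 0, "grip": 0.9},
  {"tx": 0, "ty": 0, "tz": 0, "ax": 0, "ay": 0, "az": 0, "grip": 0.9},
  {"tx": 0, "ty": 0, "tz": 0, "ax": 0, "ay": 0, "az": 0, "grip": 0.9},
])

```text
time: 28.0
ee_pos: [0.6201, 0.0449, 0.0752]
ee_rot: [[-0.101, 0.995, 0.002], [0.995, 0.101, -0.0], [-0.0, 0.002, -1.0]]
ft_force: [-5.3, 0.6, 13.5]
finger_gap: 0.0228
finger_force: 71.4
```

The contact force rises at the expected height: platen top ≈ 59.6 mm against 60 expected. Release and rise.

Emit:
apply_moves([
  {"tx": 0, "ty": 0, "tz": -0.12, "ax": 0, "ay": 0, "az": 0, "grip": 0.9},
  {"tx": 0, "ty": 0, "tz": 0, "ax": 0, "ay": 0, "az": 0, "grip": 0.68},
  {"tx": 0, "ty": 0, "tz": 0, "ax": 0, "ay": 0, "az": 0, "grip": 0.6},
  {"tx": 0, "ty": 0, "tz": 0, "ax": 0, "ay": 0, "az": 0, "grip": 0.55},
  {"tx": 0, "ty": 0, "tz": 0, "ax": 0, "ay": 0, "az": 0, "grip": 0.5},
  {"tx": 0, "ty": 0, "tz": -1, "ax": 0, "ay": 0, "az": 0, "grip": 0.5},
  {"tx": 0, "ty": 0, "tz": -3, "ax": 0, "ay": 0, "az": 0, "grip": 0.5},
  {"tx": 0, "ty": 0, "tz": -4, "ax": 0, "ay": 0, "az": 0, "grip": 0.5},
  {"tx": 0, "ty": 0, "tz": -4, "ax": 0, "ay": 0, "az": 0, "grip": 0.6},
  {"tx": 0, "ty": 0, "tz": 0, "ax": 0, "ay": 0, "az": 0, "grip": 0.6},
])

```text
time: 29.25
ee_pos: [0.6212, 0.0449, 0.1986]
ee_rot: [[-0.101, 0.995, 0.007], [0.995, 0.101, -0.0], [-0.001, 0.007, -1.0]]
ft_force: [-0.4, 0.3, -0.7]
finger_gap: 0.0338
finger_force: 0.0
```

```bash
python3 - <<'E'
from h import *
s=snap("wrist"); np.savez("w8.npz",**s); W=wcloud(s); hsv=cv2.cvtColor(s["img"],cv2.COLOR_RGB2HSV).astype(int)
D=np.hypot(W[...,0]-.62,W[...,1]-.045)<.09
m=D&(abs(W[...,2]-.06)<.006)&(hsv[...,1]<70)&(hsv[...,2]>120)
A=np.c_[W[m][:,:2]-[.62,.045],np.ones(m.sum())]; print("plate n,plane",m.sum(),np.linalg.lstsq(A,W[m][:,2],rcond=None)[0].round(4))
k=(abs(W[...,0]-.554)<.03)&(abs(W[...,1]-.11)<.03)&(W[...,2]>.08)&(W[...,2]<.1); print("pin",k.sum(),W[k].mean(0).round(4))
plan((.5545,.1113,.125),135,8)
E
```

```text
plate n,plane 11413 [-0.0005 -0.0007  0.0599]
pin 324 [0.5556 0.1122 0.0936]
at [0.6204 0.0449 0.1964] yaw 95.79 q6 1.41 F [-0.5 -0.  -0.4] gap 0.0342 t 29.3
{'tx': 0.909, 'ty': -0.736, 'tz': 0.893, 'az': -0.086}
{'tx': 0.968, 'ty': -0.656, 'tz': 0.893, 'az': -0.086}
{'tx': 1.021, 'ty': -0.571, 'tz': 0.893, 'az': -0.086}
{'tx': 1.066, 'ty': -0.481, 'tz': 0.893, 'az': -0.086}
{'tx': 1.103, 'ty': -0.389, 'tz': 0.893, 'az': -0.086}
{'tx': 1.132, 'ty': -0.293, 'tz': 0.893, 'az': -0.086}
{'tx': 1.153, 'ty': -0.195, 'tz': 0.893, 'az': -0.086}
{'tx': 1.166, 'ty': -0.096, 'tz': 0.893, 'az': -0.086}
```

Platen is level at z = 0.0599, as required. Back to the pin.

```bash
python3 -c "
from h import *
plan((.5545,.1115,.125),125,8)"
```

```text
at [0.6204 0.0449 0.1964] yaw 95.79 q6 1.41 F [-0.5 -0.  -0.4] gap 0.0342 t 29.3
{'tx': 0.911, 'ty': -0.736, 'tz': 0.893, 'az': -0.064}
{'tx': 0.956, 'ty': -0.676, 'tz': 0.893, 'az': -0.064}
{'tx': 0.997, 'ty': -0.614, 'tz': 0.893, 'az': -0.064}
{'tx': 1.034, 'ty': -0.549, 'tz': 0.893, 'az': -0.064}
{'tx': 1.067, 'ty': -0.482, 'tz': 0.893, 'az': -0.064}
{'tx': 1.096, 'ty': -0.413, 'tz': 0.893, 'az': -0.064}
{'tx': 1.12, 'ty': -0.343, 'tz': 0.893, 'az': -0.064}
{'tx': 1.14, 'ty': -0.271, 'tz': 0.893, 'az': -0.064}
```

Emit:
apply_moves([
  {"tx": 0.9, "ty": -0.75, "tz": 0.5, "ax": 0, "ay": 0, "az": -0.064, "grip": 0.6},
  {"tx": 0.95, "ty": -0.7, "tz": 0.5, "ax": 0, "ay": 0, "az": -0.064, "grip": 0.6},
  {"tx": 1, "ty": -0.6, "tz": 0.8, "ax": 0, "ay": 0, "az": -0.064, "grip": 0.6},
  {"tx": 1.05, "ty": -0.55, "tz": 0.8, "ax": 0, "ay": 0, "az": -0.064, "grip": 0.6},
  {"tx": 1.05, "ty": -0.5, "tz": 1, "ax": 0, "ay": 0, "az": -0.064, "grip": 0.6},
  {"tx": 1.1, "ty": -0.4, "tz": 1, "ax": 0, "ay": 0, "az": -0.064, "grip": 0.6},
  {"tx": 1.15, "ty": -0.35, "tz": 1.2, "ax": 0, "ay": 0, "az": -0.064, "grip": 0.6},
  {"tx": 1.15, "ty": -0.25, "tz": 1.3, "ax": 0, "ay": 0, "az": -0.064, "grip": 0.6},
  {"tx": 0, "ty": 0, "tz": 0, "ax": 0, "ay": 0, "az": 0, "grip": 0.6},
  {"tx": 0, "ty": 0, "tz": 0, "ax": 0, "ay": 0, "az": 0, "grip": 0.6},
])

```text
time: 30.55
ee_pos: [0.5537, 0.1115, 0.1235]
ee_rot: [[-0.574, 0.819, -0.0], [0.819, 0.574, -0.0], [-0.0, -0.0, -1.0]]
ft_force: [-0.9, 0.4, -0.6]
finger_gap: 0.034
finger_force: 0.0
```

```bash
python3 - <<'E'
from h import *
plan((.5545,.1115,.087),125,1)
st=np.array(robot.state()['ee_rot']); ps=np.arctan2(st[1,0],st[0,0])
a=np.radians(np.r_[96:196:11j]); p=np.c_[.5575+.04*np.cos(a),.0715+.04*np.sin(a)]; d=np.diff(p,axis=0)*100
for x,y in d:
    print(round(x*np.cos(ps)+y*np.sin(ps),2),round(x*np.sin(ps)-y*np.cos(ps),2)); ps+=.07
E
```

```text
at [0.5537 0.1115 0.1235] yaw 125.04 q6 1.01 F [-0.9  0.4 -0.6] gap 0.034 t 30.55
{'tx': -0.047, 'ty': 0.063, 'tz': 3.654, 'az': 0.001}
0.28 -0.64
0.22 -0.66
0.15 -0.68
0.07 -0.69
0.0 -0.7
-0.07 -0.69
-0.14 -0.68
-0.21 -0.66
-0.28 -0.64
-0.35 -0.6
```

Emit:
apply_moves([
  {"tx": 0, "ty": 0.05, "tz": 1, "ax": 0, "ay": 0, "az": 0, "grip": 0.6},
  {"tx": 0, "ty": 0, "tz": 1, "ax": 0, "ay": 0, "az": 0, "grip": 0.6},
  {"tx": 0, "ty": 0, "tz": 1, "ax": 0, "ay": 0, "az": 0, "grip": 0.6},
  {"tx": 0, "ty": 0, "tz": 0.7, "ax": 0, "ay": 0, "az": 0, "grip": 0.77},
  {"tx": 0, "ty": 0, "tz": 0, "ax": 0, "ay": 0, "az": 0, "grip": 0.77},
  {"tx": 0, "ty": 0, "tz": 0, "ax": 0, "ay": 0, "az": 0, "grip": 0.77},
  {"tx": 0.3, "ty": -0.65, "tz": 0, "ax": 0, "ay": 0, "az": -0.07, "grip": 0.77},
  {"tx": 0.2, "ty": -0.65, "tz": 0, "ax": 0, "ay": 0, "az": -0.07, "grip": 0.77},
  {"tx": 0.15, "ty": -0.7, "tz": 0, "ax": 0, "ay": 0, "az": -0.07, "grip": 0.77},
  {"tx": 0.05, "ty": -0.7, "tz": 0, "ax": 0, "ay": 0, "az": -0.07, "grip": 0.77},
])

```text
time: 31.8
ee_pos: [0.5293, 0.1004, 0.087]
ee_rot: [[-0.781, 0.625, 0.001], [0.625, 0.781, 0.002], [0.0, 0.002, -1.0]]
ft_force: [0.1, 3.5, 0.7]
finger_gap: 0.0195
finger_force: 1.4
```

Emit:
apply_moves([
  {"tx": 0, "ty": -0.7, "tz": 0, "ax": 0, "ay": 0, "az": -0.07, "grip": 0.77},
  {"tx": -0.05, "ty": -0.7, "tz": 0, "ax": 0, "ay": 0, "az": -0.07, "grip": 0.77},
  {"tx": -0.15, "ty": -0.7, "tz": 0, "ax": 0, "ay": 0, "az": -0.07, "grip": 0.77},
  {"tx": -0.2, "ty": -0.65, "tz": 0, "ax": 0, "ay": 0, "az": -0.07, "grip": 0.77},
  {"tx": -0.3, "ty": -0.65, "tz": 0, "ax": 0, "ay": 0, "az": -0.07, "grip": 0.77},
  {"tx": -0.3, "ty": -0.5, "tz": 0, "ax": 0, "ay": 0, "az": -0.07, "grip": 0.77},
  {"tx": 0, "ty": 0, "tz": 0, "ax": 0, "ay": 0, "az": 0, "grip": 0.77},
  {"tx": 0, "ty": 0, "tz": 0, "ax": 0, "ay": 0, "az": 0, "grip": 0.77},
  {"tx": 0, "ty": 0, "tz": 0, "ax": 0, "ay": 0, "az": 0, "grip": 0.77},
  {"tx": 0, "ty": 0, "tz": 0, "ax": 0, "ay": 0, "az": 0, "grip": 0.77},
])

```text
time: 33.05
ee_pos: [0.5195, 0.062, 0.0866]
ee_rot: [[-0.967, 0.255, 0.001], [0.255, 0.967, 0.0], [-0.0, 0.0, -1.0]]
ft_force: [0.1, 2.6, 1.8]
finger_gap: 0.0196
finger_force: 1.0
```

Emit:
apply_moves([
  {"tx": 0, "ty": -0.15, "tz": 0, "ax": 0, "ay": 0, "az": 0, "grip": 0.77},
  {"tx": 0, "ty": -0.15, "tz": 0, "ax": 0, "ay": 0, "az": 0, "grip": 0.77},
  {"tx": 0, "ty": -0.1, "tz": 0, "ax": 0, "ay": 0, "az": 0, "grip": 0.77},
  {"tx": 0, "ty": 0, "tz": 0, "ax": 0, "ay": 0, "az": 0, "grip": 0.77},
  {"tx": 0, "ty": 0, "tz": 0, "ax": 0, "ay": 0, "az": 0, "grip": 0.77},
  {"tx": 0, "ty": 0, "tz": 0, "ax": 0, "ay": 0, "az": 0, "grip": 0.77},
  {"tx": 0, "ty": 0, "tz": 0, "ax": 0, "ay": 0, "az": 0, "grip": 0.77},
  {"tx": 0, "ty": 0, "tz": 0, "ax": 0, "ay": 0, "az": 0, "grip": 0.77},
  {"tx": 0, "ty": 0, "tz": 0, "ax": 0, "ay": 0, "az": 0, "grip": 0.77},
  {"tx": 0, "ty": 0, "tz": 0, "ax": 0, "ay": 0, "az": 0, "grip": 0.77},
])

```text
time: 34.3
ee_pos: [0.5194, 0.0612, 0.0867]
ee_rot: [[-0.968, 0.253, 0.002], [0.253, 0.967, 0.007], [-0.001, 0.007, -1.0]]
ft_force: [5.2, 20.2, -1.2]
finger_gap: 0.0199
finger_force: 10.5
```

Hard against the shut stop (20 N). I unload, rise clear and check.

Emit:
apply_moves([
  {"tx": 0, "ty": 0.6, "tz": 0, "ax": 0, "ay": 0, "az": 0, "grip": 0.77},
  {"tx": 0, "ty": 0, "tz": 0, "ax": 0, "ay": 0, "az": 0, "grip": 0.6},
  {"tx": 0, "ty": 0, "tz": 0, "ax": 0, "ay": 0, "az": 0, "grip": 0.6},
  {"tx": 0, "ty": 0, "tz": -2, "ax": 0, "ay": 0, "az": 0, "grip": 0.6},
  {"tx": 0, "ty": 0, "tz": -4, "ax": 0, "ay": 0, "az": 0, "grip": 0.6},
  {"tx": 0, "ty": 0, "tz": -5, "ax": 0, "ay": 0, "az": 0, "grip": 0.6},
  {"tx": -2, "ty": 0, "tz": -3, "ax": 0, "ay": 0, "az": 0, "grip": 0.6},
  {"tx": -4, "ty": 0, "tz": 0, "ax": 0, "ay": 0, "az": 0, "grip": 0.6},
  {"tx": -4, "ty": 0, "tz": 0, "ax": 0, "ay": 0, "az": 0, "grip": 0.6},
  {"tx": 0, "ty": 0, "tz": 0, "ax": 0, "ay": 0, "az": 0, "grip": 0.6},
])

```text
time: 35.55
ee_pos: [0.6183, 0.037, 0.2251]
ee_rot: [[-0.967, 0.256, -0.001], [0.256, 0.967, -0.0], [0.001, -0.001, -1.0]]
ft_force: [-0.2, 0.7, -0.1]
finger_gap: 0.034
finger_force: 0.0
```

```bash
python3 - <<'E'
from h import *
s=snap("wrist"); W=wcloud(s); st=robot.state(); print(np.round(st["ee_pos"],3),st["time"])
k=(abs(W[...,0]-.52)<.03)&(abs(W[...,1]-.068)<.03)&(W[...,2]>.08)&(W[...,2]<.1); print("pin",k.sum(),W[k].mean(0).round(4) if k.any() else "")
s=snap("side"); W=cloud(s); k=(abs(W[...,0]-.52)<.03)&(abs(W[...,1]-.066)<.03)&(W[...,2]>.077)&(W[...,2]<.1); print("pin side",k.sum(),W[k].mean(0).round(4))
a=s["img"][190:300,270:420]; b=snap("wrist")["img"]
im=np.zeros((480,800,3),np.uint8); im[:293,:400]=cv2.resize(a,(400,293)); im[:300,400:]=cv2.resize(b,(400,300)); cv2.imwrite("pics/end.png",im[:300,:,::-1])
E
```

```text
[0.617 0.037 0.225] 35.6
pin 239 [0.5181 0.0676 0.0948]
pin side 40 [0.5175 0.0611 0.0887]
```

View pics/end.png

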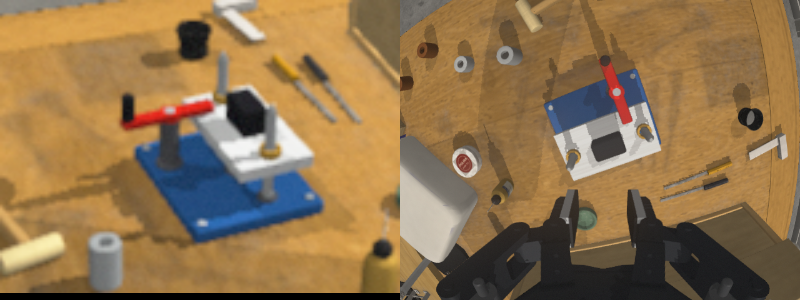

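The pictures show the platen seated over both rods and the red nose over its edge. The pin is at (0.518,0.068), exactly the shut position, and the robot is clear.

```bash
python3 -c "
from bench import robot
print(robot.finish_job())"
```

```text
the job is handed in; nothing more can be done
None
```

The fixture is set up and handed in: the 34 mm spacer stands on the pad, the platen was lowered onto it and lies level, and the clamp is fully shut with its nose over the platen. It took about 36 s of the 72 s allowed.

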